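Open the fume hood to its mark and slide a driver in to cure

TASK

The freshly potted LED driver in front of the small fume hood has to go in to cure. With the fingertips under the lip of the sliding window, push the window up until the underside of its lip is level with the red pointer on the right jamb and leave it there, then gently push the driver across the bench into the hood until all of it is behind the yellow line. Grip and lift nothing, and leave the pointer, the driver already curing at the back and the things beside the hood where they are.

Things in the scene. Friction and masses are not known exactly. Their poses are not given: they have to be found in the camera images.
- hood: fume hood, clear panels in an aluminium frame, fixed to the bench, 240 mm wide (270 at the rear columns), 235 deep, 390 high. Origin: on the bench, middle of the front edge; x into the hood, y left, z up. The front leans back by 20 degrees: 'up the slope' is hood (0.342, 0, 0.940). Opening 200 mm wide; jambs 20 mm wide, front faces 10 mm before the sash plane. Inside free to x = 233 mm
- line (a point): point on the bench at the middle of the rear edge of the yellow line across the hood's floor, 30 mm behind the hood's front edge (hood x = 0.030); the line is flat and 10 mm wide. The bench top runs straight into the hood, with no sill
- sash (a joint): how far the clear sliding window (sash) is raised up the slope, in m: 0 shut, 0.20 top stop. Counterweights in the rear columns balance nearly all of its weight, so it stays where it is left; 4 to 5 N along the slope move it up, about 4 N down
- lip_edge (a point): middle of the underside of the lip's nose; x square to the sash into the hood, y left, z up the slope. Lip: flange along the sash's bottom, 186 mm long, 5 mm thick (8 at the round nose, radius 4), standing out 30 mm square to the sash, so it rises by 20 degrees towards the robot; open beneath. In the hood frame: x = -0.021 + 0.342 q, y = 0, z = 0.018 + 0.940 q, q = sash
- mark (a point): tip of the red pointer, a 6 mm high red bar on a black clip on the right jamb's front; axes as lip_edge (z up the slope). It stands above the lip at the start, at another height each time, and is stiff to move. The sash is right when lip_edge is at its height up the slope (z of lip_edge in the frame of mark = 0)
- driver: the driver to be put in: light grey LED driver with ribbed top, 64 mm (x) by 122 (y) by 39 high, 0.42 kg (0.7 to 1.3 times that), loose on the bench before the hood, long side roughly along the hood's front. Origin: centre of its underside, z up
- corner0 (a point): a lower corner of that driver: driver x = -32 mm, y = +61 mm
- corner1 (a point): a lower corner of that driver: driver x = -32 mm, y = -61 mm
- corner2 (a point): a lower corner of that driver: driver x = +32 mm, y = +61 mm
- corner3 (a point): a lower corner of that driver: driver x = +32 mm, y = -61 mm
- driver_cured: a driver of the same kind and size, already curing at the back of the hood, its near face about 120 to 140 mm behind the hood's front edge; origin: centre of its underside. To be left alone
- cup: white enamel cup with a blue rim, 75 mm across, 96 mm high, to the right in front of the hood; origin: centre of its underside. To be left alone
- glue_bottle: small white bottle with a red cap, 35 mm across, 95 mm high, on the bench to the right; origin: centre of its underside. To be left alone
- potting_tub: empty black potting case, 34 x 62 x 28 mm, on the bench to the right; origin: centre of its underside. To be left alone
There are look-alikes about, which are no part of the job. There is more than one size of the driver; the one meant has the size given above.

How it is judged:
By the outcome, as a careful person would: the job done as asked, in the order asked, and still so for the second after the job is handed in, with the robot touching nothing.
It also fails if it takes over 51 s, if anything falls off the work surface, if the arm or the gripper's body presses on something with over 40 N, if the wrist force passes 120 N, or if a joint passes its speed limit or range.

ROBOT

A 6-joint arm with a two-finger parallel gripper is mounted at the origin on a cart in front of the work surface, level with it; the furniture and walls round the work are solid. World frame = base frame: x ahead of the robot, y to its left, z up, the work surface at z = 0. Lengths are in m, angles in rad, forces in N, time in s.
With the tool pointing down it reaches from about 0.25 to 0.725 m from the base axis. Payload 4 kg.
Tool frame: the origin (TCP) lies on the centre line of the jaws, within the pads' length; the fingertips stand 11 mm ahead of it and the grasp point (between the pads) lies 8 mm behind it (bot.nose_length is the distance from the TCP to the fingertips, in m); z points along the fingers, y is the direction in which the jaws open and shut (so a half turn about z gives the same grasp; the last joint's range is limited). The gripper opens to 85 mm and grips with 20 to 120 N. Pads are 22 mm wide; open, the fingers measure 114 mm over their backs; the gripper's body (76 mm by 85 mm) begins 54 mm behind the grasp point. The pads swing forward as they close: fully open they stand 13 mm farther back than shut.
Start: joints at [1.182, 0.241, 0.005, 1.335, 0, 1.571], TCP at [0.19, 0.463, 0.242] pointing down, gripper open.
Joint ranges: [-2.72, 2.72], [-1.05, 1.87], [-1.09, 1.28], [-1.99, 2.15], [-1.42, 1.44], [-3.14, 3.14]. Speed limits (rad/s): [2.79, 2.79, 3.14, 3.14, 3.14, 3.14].

INTERFACE

Orientations are given as a unit quaternion [x, y, z, w].
In Python, from workcell import bot gives the robot as it stands.
- The arm moves only by the tool play_rows, never from a script. Its argument "plan" is one flat list of numbers, 6 for each row, row after row: the shift along the tool's x, y, z in mm, then the turn, a rotation vector about the tool's x, y, z in rad. A call has 1 to 20 rows; each row shifts and turns the commanded pose from where the row before left it, along the tool's axes as they then stand; what a row does not reach is not made up. A row lasts 1/8 s, in which the tool goes at most 62.5 mm and 10.7 degrees, less where a joint would pass 70% of its speed; a pose out of reach is approached as far as the arm can. A call with a gripper value outside its range is refused whole. "hand" is the opening in per cent of the stroke, from 0 (shut) to 100 (fully open), set as the call begins (left out, the last holds). The fingers move at their own pace and stop on an object; the grip force is fixed at half the most. Time passes only in rows, so rows that do not move let the fingers close. It gives the time, the measured TCP pose, the force and the opening at its end, in the units of the state.
- bot.get_obs(): the state, without advancing time (a new reading comes with each control period).
- bot.camera(name): name is "scene" or "top" or "wrist"; returns a dict with "frame" (384x512x3 uint8, blue, green, red), "range_z" (384x512 float32, m along the optical axis (not along the pixel's ray), 0 where there is no reading), "K" (3x3 intrinsics, pixels), "cam_to_world" (4x4, takes a point from camera to world coordinates). Camera axes: x right, y down, z forward; pixel columns grow to the right and rows downward; lengths in m; the calibration is good to about 2 mm. The wrist camera is an equidistant fisheye: a pixel r from the principal point sees the ray r / f radians off the axis. A picture is of the moment at which its call begins.
- bot.job_done(): hands the job in, once; it reports no verdict.
Trained networks look in the newest picture that a camera, given by its name, has taken for a name from the list of things; names that differ only in an ending like _2 or _b are one class to them, and where a whole thing is asked for, a point or a joint stands for the part that bears it (a point fixed in the world has none). Each returns a list of dicts, best first, with "p" (0 to 1); they miss things now and then, are a little off and sometimes report something else, mostly with a low value. They report only what shows in the picture. A call takes as long as a camera call. They do not tell look-alikes from the thing itself.
- bot.outline_of(query, camera): "mask" (384x512 bool, what is visible of it) and "point" ([row, column] in pixels, amid what is visible of it).
The state is a dict: "clock": time; "joint_pos": joint angles; "joint_vel": joint speeds; "tau": joint torques, N m; "eef_pos": TCP position; "tool_rot": TCP orientation; "ft_force": force on the tool from outside, world axes, zero at the start; "ft_torque": the same for the moment, N m; "grip_width": finger opening in m.
Only numpy, scipy, OpenCV 4.12 (cv2) and the standard library are available. Lean on these libraries where they do the work, as an engineer would, in place of code of your own. Each camera call takes 0.05 s, during which the arm holds its last target.

## Working session

There is one attempt and no reset: what is moved stays moved. The work goes in short steps, Python scripts to look and compute and a tool call to move; the robot and the scene stay as the last step left them, time stands still between calls to the robot, and variables do not carry over. Pictures are saved under pics/ and viewed, and the job is handed in when it is done.

Besides the shell and the picture viewer there is one more tool, called after "Emit:" as a command line: name --argument value ..., lists and objects as JSON in quotes. play_rows: Moves the arm, as the interface text tells. Its arguments: {"type":"object","properties":{"plan":{"type":"array","items":{"type":"number"}},"hand":{"type":"number"}},"required":["plan"]}

```bash
ls; mkdir -p pics; python3 - <<'E'
from workcell import bot
import cv2,numpy as np
o=bot.get_obs();print(o)
for c in("scene","top","wrist"):
    d=bot.camera(c);cv2.imwrite(f"pics/a_{c}.png",d["frame"]);print(c,d["K"].tolist(),d["cam_to_world"].round(4).tolist())
    np.savez(f"a_{c}.npz",**d)
print(bot.nose_length)
E
```

```text
pics
{'clock': 0.0, 'joint_pos': array([ 1.18201850e+00,  2.41453074e-01,  3.71425400e-03,  1.33518616e+00,
       -1.69863849e-05,  1.57080633e+00]), 'joint_vel': array([-0.00148258, -0.00011236,  0.00133546,  0.00043271, -0.00120998,
       -0.0015221 ]), 'tau': array([-4.18655770e-05, -3.72315466e+01,  2.52409798e+01,  1.72022008e-02,
       -2.53272168e-05, -8.38358343e-07]), 'eef_pos': array([0.18930273, 0.46212134, 0.2413891 ]), 'tool_rot': array([ 1.93171783e-01,  9.81164374e-01, -1.04592095e-03, -1.97254001e-04]), 'ft_force': array([-0.08978988, -0.16680506, -0.1295984 ]), 'ft_torque': array([-0.00681503, -0.00642507,  0.0210917 ]), 'grip_width': 0.08572554116618109}
scene [[419.09882043470293, 0.0, 261.8184377092181], [0.0, 419.09882043470293, 191.1976792715106], [0.0, 0.0, 1.0]] [[0.851, -0.2965, 0.4336, 0.0808], [-0.5249, -0.5087, 0.6824, -0.7413], [0.0182, -0.8083, -0.5885, 0.7923], [0.0, 0.0, 0.0, 1.0]]
top [[406.9541604161849, 0.0, 255.17361131089945], [0.0, 406.9541604161849, 193.67348643605837], [0.0, 0.0, 1.0]] [[0.0231, -0.9972, 0.0712, 0.4869], [-0.9997, -0.0222, 0.0137, 0.0419], [-0.0121, -0.0715, -0.9974, 1.4449], [0.0, 0.0, 0.0, 1.0]]
wrist [[297.3186396354542, 0.0, 259.5629868410082], [0.0, 297.3186396354542, 195.9527441738342], [0.0, 0.0, 1.0]] [[0.3786, 0.881, 0.2836, 0.1159], [0.9255, -0.3599, -0.1178, 0.4925], [-0.0017, 0.3071, -0.9517, 0.3743], [0.0, 0.0, 0.0, 1.0]]
0.011
```

View pics/a_scene.png

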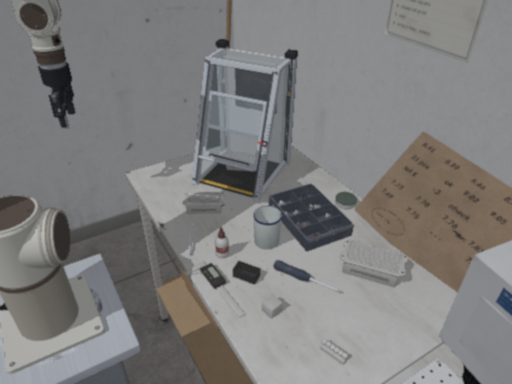

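View pics/a_top.png

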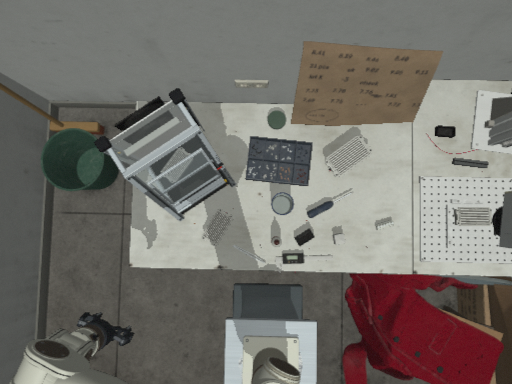

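View pics/a_wrist.png

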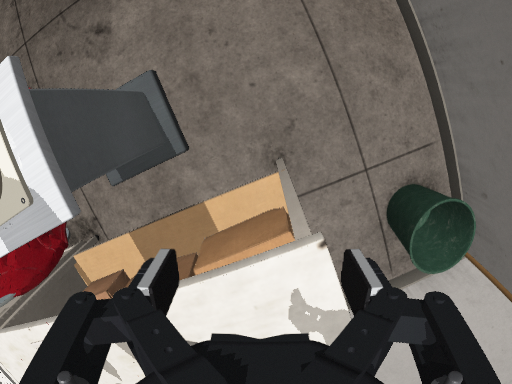

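```bash
cat > h.py <<'E'
from workcell import bot
import cv2,numpy as np
from scipy.spatial.transform import Rotation as R
def unproj(d,rc,wrist=False):
    rc=np.atleast_2d(rc).astype(float);K=d["K"]
    u=(rc[:,1]-K[0,2])/K[0,0];v=(rc[:,0]-K[1,2])/K[1,1]
    if wrist:
        r=np.hypot(u,v)+1e-12;s=np.sin(r)/r
        ray=np.c_[u*s,v*s,np.cos(r)]
    else: ray=np.c_[u,v,np.ones(len(u))]
    M=d["cam_to_world"];return M[:3,3],ray@M[:3,:3].T,ray
def at_depth(d,rc,wrist=False):
    o,w,ray=unproj(d,rc,wrist);rc=np.atleast_2d(rc).astype(int)
    z=d["range_z"][rc[:,0],rc[:,1]]
    return o+w*(z/ray[:,2])[:,None]
def at_z(d,rc,z,wrist=False):
    o,w,_=unproj(d,rc,wrist);return o+w*((z-o[2])/w[:,2])[:,None]
def proj(d,P,wrist=False):
    M=d["cam_to_world"];p=(np.atleast_2d(P)-M[:3,3])@M[:3,:3];K=d["K"]
    if wrist:
        th=np.arctan2(np.hypot(p[:,0],p[:,1]),p[:,2]);h=np.hypot(p[:,0],p[:,1])+1e-12
        u=th*p[:,0]/h;v=th*p[:,1]/h
    else:u=p[:,0]/p[:,2];v=p[:,1]/p[:,2]
    return np.c_[K[1,1]*v+K[1,2],K[0,0]*u+K[0,2]]
E
python3 - <<'E'
from h import *
for c in("scene","top"):
    d=dict(np.load(f"a_{c}.npz"))
    for q in("hood","sash","lip_edge","mark","driver","driver_cured","cup","glue_bottle","potting_tub","line"):
        for r in bot.outline_of(q,c)[:4]:
            m=r["mask"];rc=np.argwhere(m)
            P=at_depth(d,rc);P=P[d["range_z"][m]>0]
            print(c,q,round(r["p"],2),np.round(r["point"]),len(rc),np.median(P,0).round(3), "z90",np.percentile(P[:,2],95).round(3))
            if q.startswith("driver"): 
                pts=P[:,:2].astype(np.float32);print("   rect",cv2.minAreaRect(pts))
    f=cv2.resize(d["frame"][30:240,110:340] if c=="scene" else d["frame"][80:260,90:330],None,fx=3.2,fy=2.8,interpolation=cv2.INTER_CUBIC) if 0 else cv2.resize(d["frame"][30:230,120:320] if c=="scene" else d["frame"][80:260,90:330],None,fx=3,fy=3,interpolation=cv2.INTER_CUBIC)
    cv2.imwrite(f"pics/b_{c}.png",f)
E
```

```text
scene hood 0.72 [120. 244.] 13063 [0.648 0.272 0.214] z90 0.375
scene sash 0.63 [131. 233.] 3974 [0.614 0.27  0.189] z90 0.277
scene sash 0.46 [246. 222.] 345 [ 0.418 -0.022  0.045] z90 0.085
scene lip_edge 0.6 [129. 234.] 4005 [0.615 0.269 0.189] z90 0.277
scene mark 0.5 [139. 264.] 40 [0.661 0.169 0.181] z90 0.186
scene driver 0.87 [200. 200.] 798 [0.461 0.18  0.037] z90 0.041
   rect ((0.46677425503730774, 0.19014877080917358), (0.06725317984819412, 0.1174188107252121), 61.96278762817383)
scene driver 0.69 [264. 371.] 2097 [ 0.711 -0.267  0.049] z90 0.052
   rect ((0.740258514881134, -0.24032190442085266), (0.13861902058124542, 0.1542629897594452), 40.340518951416016)
scene driver_cured 0.63 [167. 229.] 44 [0.639 0.335 0.008] z90 0.017
   rect ((0.6420770883560181, 0.3332814574241638), (0.012252056039869785, 0.04486821964383125), 57.219425201416016)
scene cup 0.92 [227. 266.] 1055 [ 0.544 -0.043  0.064] z90 0.095
scene glue_bottle 0.57 [246. 223.] 335 [ 0.417 -0.023  0.046] z90 0.084
scene potting_tub 0.68 [272. 245.] 426 [ 0.44  -0.111  0.015] z90 0.028
scene line 0.98 [119. 245.
[... 260 characters left out ...]
.441 -0.114  0.003] z90 0.028
top mark 0.56 [234. 305.] 168 [ 0.441 -0.114  0.002] z90 0.026
top mark 0.47 [157. 168.] 9572 [0.67  0.309 0.324] z90 0.379
top driver 0.81 [154. 349.] 1034 [ 0.724 -0.256  0.05 ] z90 0.055
   rect ((0.7243154644966125, -0.25702208280563354), (0.08236122876405716, 0.15502087771892548), 37.4970817565918)
top driver 0.71 [227. 216.] 612 [0.469 0.19  0.038] z90 0.043
   rect ((0.4676898121833801, 0.19092948734760284), (0.06255809217691422, 0.12351556122303009), 60.65695571899414)
top cup 0.93 [203. 279.] 408 [ 0.558 -0.034  0.005] z90 0.096
top glue_bottle 0.4 [240. 277.] 70 [ 0.427 -0.012  0.062] z90 0.09
top line 0.8 [154. 170.] 9528 [0.669 0.309 0.324] z90 0.379
```

View pics/b_scene.png

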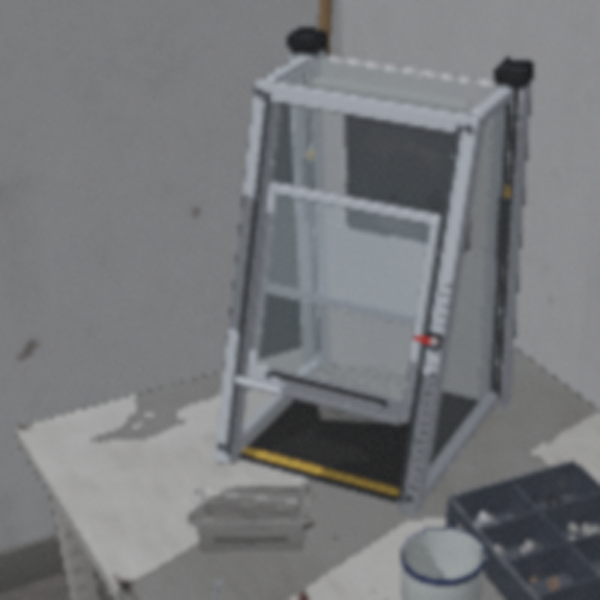

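View pics/b_top.png

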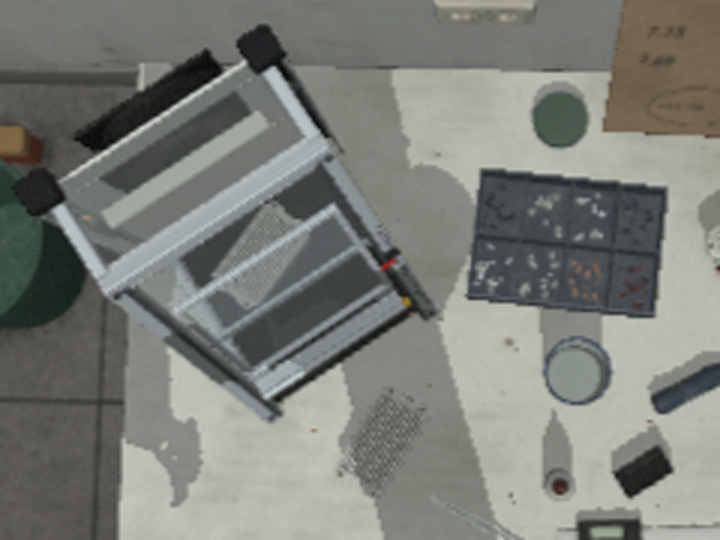

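```bash
python3 - <<'E'
from h import *
d=dict(np.load("a_scene.npz"));f=d["frame"];hsv=cv2.cvtColor(f,cv2.COLOR_BGR2HSV)
m=cv2.inRange(hsv,(15,110,80),(35,255,255));m[:160]=0;m[215:]=0;m[:,:190]=0;m[:,270:]=0
rc=np.argwhere(m);P=at_z(d,rc,0);print(len(rc),rc.min(0),rc.max(0))
r=cv2.minAreaRect(P[:,:2].astype(np.float32));print(r);print(cv2.boxPoints(r))
c=P[:,:2].mean(0);u,s,v=np.linalg.svd(P[:,:2]-c);print(c,v,np.degrees(np.arctan2(v[0,1],v[0,0])))
# red pointer
m=cv2.inRange(hsv,(0,120,80),(8,255,255))|cv2.inRange(hsv,(172,120,80),(180,255,255));m[:120]=0;m[160:]=0;m[:,:245]=0;m[:,290:]=0
rc=np.argwhere(m);print(rc,at_depth(d,rc).round(3), d["range_z"][rc[:,0],rc[:,1]])
d=dict(np.load("a_top.npz"));hsv=cv2.cvtColor(d["frame"],cv2.COLOR_BGR2HSV)
m=cv2.inRange(hsv,(0,120,60),(8,255,255))|cv2.inRange(hsv,(172,120,60),(180,255,255));m[:150]=0;m[185:]=0;m[:,:200]=0;m[:,250:]=0
rc=np.argwhere(m);print(rc.tolist(),at_depth(d,rc).round(3))
E
```

```text
167 [179 202] [194 252]
((0.5790275931358337, 0.25674009323120117), (0.018439004197716713, 0.1830802857875824), 34.110107421875)
[[0.5200599  0.32736164]
 [0.6227285  0.17577821]
 [0.6379953  0.18611854]
 [0.53532666 0.33770198]]
[0.57747427 0.25931071] [[ 0.56628188 -0.82421165]
 [-0.82421165 -0.56628188]] -55.50864552271141
[[142 260]
 [142 261]
 [142 262]
 [143 260]
 [143 261]
 [143 262]
 [144 261]
 [144 262]] [[0.652 0.174 0.186]
 [0.658 0.178 0.182]
 [0.658 0.172 0.185]
 [0.653 0.175 0.181]
 [0.654 0.172 0.182]
 [0.656 0.17  0.183]
 [0.655 0.172 0.179]
 [0.655 0.168 0.181]] [1.2291512 1.236769  1.231062  1.2335128 1.2307432 1.2299622 1.2331139
 1.229772 ]
[[166, 220], [166, 221], [167, 219], [167, 220], [167, 221], [168, 217], [168, 218], [168, 219], [169, 217], [169, 218]] [[0.662 0.172 0.18 ]
 [0.662 0.168 0.18 ]
 [0.658 0.175 0.18 ]
 [0.658 0.171 0.18 ]
 [0.659 0.169 0.177]
 [0.679 0.2   0.001]
 [0.655 0.178 0.181]
 [0.655 0.175 0.18 ]
 [0.652 0.181 0.181]
 [0.652 0.178 0.177]]
```

Emit:
play_rows --plan '[0, 0, 0, 0, 0, -0.18]' --hand 60

```text
clock: 1.27
eef_pos: [0.1895, 0.4627, 0.2423]
tool_rot: [0.102, 0.995, 0.0, -0.0]
ft_force: [-0.1, -0.2, -0.5]
grip_width: 0.0697
```

```bash
python3 - <<'E'
from h import *
o=bot.get_obs();print(o["joint_pos"],R.from_quat(o["tool_rot"]).as_matrix().round(3),o["clock"])
E
```

```text
[1.18199375e+00 2.40599806e-01 5.02373563e-03 1.33518795e+00
 1.19123317e-05 1.38587301e+00] [[-0.979  0.202  0.   ]
 [ 0.202  0.979  0.   ]
 [ 0.     0.    -1.   ]] 1.275
```

```bash
cat >> h.py <<'E'
YAW=34.5
HO=np.array([0.557,0.244,0.0])
def Rt(yaw,p,r=0):
    y,pp=np.radians(yaw),np.radians(p)
    h=np.array([np.cos(y),np.sin(y),0]);up=np.array([0,0,1.])
    z=np.cos(pp)*h-np.sin(pp)*up;x=np.sin(pp)*h+np.cos(pp)*up
    return R.from_matrix(np.c_[x,np.cross(z,x),z])*R.from_rotvec([0,0,np.radians(r)])
def hw(p,ho=HO,yaw=YAW): return np.asarray(ho)+R.from_euler('z',yaw,degrees=True).apply(p)
def wh(p,ho=HO,yaw=YAW): return R.from_euler('z',-yaw,degrees=True).apply(np.asarray(p)-ho)
def rows(p0,R0,poses):
    """round rows; propagates the rounding"""
    out=[]
    for p,Rr in poses:
        s=np.round(R0.inv().apply(p-p0)*1000,1)
        t=np.round((R0.inv()*Rr).as_rotvec(),3)
        out+=list(s)+list(t)
        if np.linalg.norm(s)>62 or np.degrees(np.linalg.norm(t))>10.6: print("TOO BIG",s,np.degrees(np.linalg.norm(t)))
        p0=p0+R0.apply(s/1000);R0=R0*R.from_rotvec(t)
    print("n",len(out)//6,[float(f"{v:g}") if v!=int(v) else int(v) for v in out]);print("end",p0)
    return p0,R0
E
python3 - <<'E'
from h import *
o=bot.get_obs();p0=o["eef_pos"];R0=R.from_quat(o["tool_rot"])
a=np.array([67.72,90,np.degrees(1.386)-180]);b=np.array([YAW,25,0])
print((Rt(*a).inv()*R0).as_rotvec())
t=hw([-0.21,0,0.19]);N=18;P=[]
for i in range(1,N+1):
    s=i/N;P.append((p0+(t-p0)*s,Rt(*(a+(b-a)*s))))
rows(p0,R0,P)
E
```

```text
[-3.39412257e-05  5.77291349e-06 -1.83770226e-04]
n 18 [-14.4, -16.2, 2.9, -0.062, -0.01, 0.13, -16.3, -14.3, 2.1, -0.063, -0.005, 0.129, -18.1, -12.3, 1.4, -0.063, -0.001, 0.13, -19.4, -9.8, 0.7, -0.064, 0.003, 0.129, -20.6, -7.3, 0, -0.063, 0.007, 0.128, -21.4, -4.6, -0.4, -0.063, 0.011, 0.128, -21.7, -1.7, -0.9, -0.063, 0.016, 0.127, -21.8, 1, -1.3, -0.061, 0.02, 0.126, -21.4, 3.9, -1.5, -0.06, 0.025, 0.125, -20.8, 6.6, -1.8, -0.059, 0.029, 0.124, -19.7, 9.2, -1.8, -0.057, 0.034, 0.123, -18.3, 11.7, -2, -0.055, 0.038, 0.122, -16.7, 13.9, -1.8, -0.051, 0.042, 0.12, -14.9, 16, -1.8, -0.049, 0.047, 0.119, -12.7, 17.6, -1.6, -0.045, 0.051, 0.117, -10.6, 19.1, -1.4, -0.041, 0.055, 0.116, -8.2, 20.2, -1.1, -0.037, 0.058, 0.113, -5.8, 21, -0.8, -0.032, 0.062, 0.112]
end [0.38385778 0.12504709 0.18998284]
```

Emit:
play_rows --plan '[-14.4, -16.2, 2.9, -0.062, -0.01, 0.13, -16.3, -14.3, 2.1, -0.063, -0.005, 0.129, -18.1, -12.3, 1.4, -0.063, -0.001, 0.13, -19.4, -9.8, 0.7, -0.064, 0.003, 0.129, -20.6, -7.3, 0, -0.063, 0.007, 0.128, -21.4, -4.6, -0.4, -0.063, 0.011, 0.128, -21.7, -1.7, -0.9, -0.063, 0.016, 0.127, -21.8, 1, -1.3, -0.061, 0.02, 0.126, -21.4, 3.9, -1.5, -0.06, 0.025, 0.125, -20.8, 6.6, -1.8, -0.059, 0.029, 0.124, -19.7, 9.2, -1.8, -0.057, 0.034, 0.123, -18.3, 11.7, -2, -0.055, 0.038, 0.122, -16.7, 13.9, -1.8, -0.051, 0.042, 0.12, -14.9, 16, -1.8, -0.049, 0.047, 0.119, -12.7, 17.6, -1.6, -0.045, 0.051, 0.117, -10.6, 19.1, -1.4, -0.041, 0.055, 0.116, -8.2, 20.2, -1.1, -0.037, 0.058, 0.113, -5.8, 21, -0.8, -0.032, 0.062, 0.112]'

```text
clock: 3.52
eef_pos: [0.4113, 0.1104, 0.2444]
tool_rot: [0.819, 0.258, 0.486, -0.162]
ft_force: [0.4, 0.3, 1.1]
grip_width: 0.0514
```

```bash
python3 - <<'E'
from h import *
o=bot.get_obs();print(o["joint_pos"].round(3),o["eef_pos"],(Rt(YAW,25).inv()*R.from_quat(o["tool_rot"])).as_rotvec(),o["clock"])
d=bot.camera("wrist");np.savez("c_wrist.npz",**d);f=d["frame"]
cv2.imwrite("pics/c_wrist.png",cv2.resize(f,None,fx=1.5,fy=1.5,interpolation=cv2.INTER_CUBIC))
for q in("sash","lip_edge","mark","driver","driver_cured"):
    for r in bot.outline_of(q,"wrist")[:3]:
        print(q,round(r["p"],2),np.round(r["point"]),r["mask"].sum())
E
```

```text
[-0.198 -0.344 -1.087 -0.071  0.702  2.683] [0.41129463 0.11041828 0.24440676] [ 0.02168075 -0.05862874  0.00441394] 3.525
sash 0.71 [107. 251.] 22771
lip_edge 0.63 [106. 246.] 22852
mark 0.64 [121. 334.] 155
driver 0.81 [285. 243.] 3797
driver 0.45 [286. 508.] 132
```

View pics/c_wrist.png

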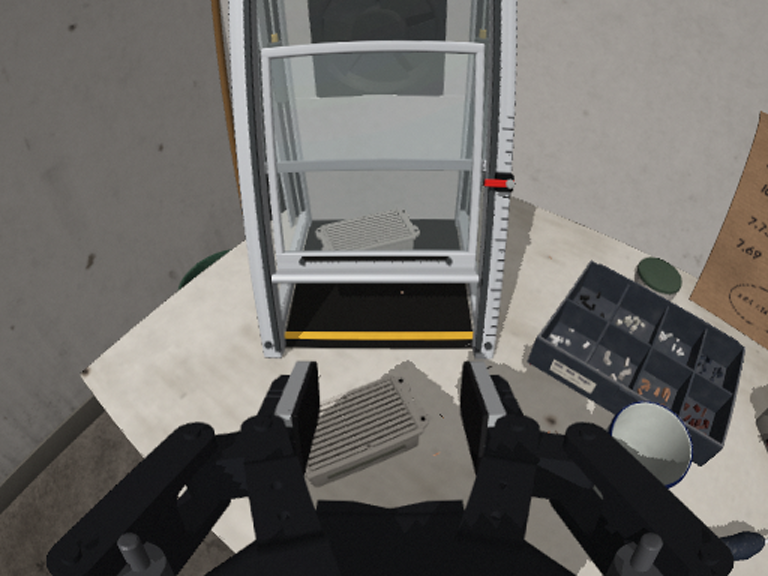

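```bash
python3 - <<'E'
from h import *
d=dict(np.load("c_wrist.npz"));f=d["frame"];hsv=cv2.cvtColor(f,cv2.COLOR_BGR2HSV)
m=cv2.inRange(hsv,(15,110,80),(35,255,255));m[:210]=0;m[235:]=0;m[:,:180]=0;m[:,330:]=0
rc=np.argwhere(m);P=at_z(d,rc,0,True)
r=cv2.minAreaRect(P[:,:2].astype(np.float32));print(r);b=cv2.boxPoints(r);print(b)
c=P[:,:2].mean(0);u,s,v=np.linalg.svd(P[:,:2]-c);print(c,np.degrees(np.arctan2(v[0,1],v[0,0])))
rows_=[(m[:,c].nonzero()[0].min(),m[:,c].nonzero()[0].max()) for c in range(200,310,20)];print(rows_,rc.min(0),rc.max(0))
g=cv2.resize(f[100:245,160:360],None,fx=4,fy=4,interpolation=cv2.INTER_CUBIC);cv2.imwrite("pics/c_zoom.png",g)
m=cv2.inRange(hsv,(0,120,80),(8,255,255))|cv2.inRange(hsv,(172,120,80),(180,255,255));m[:100]=0;m[140:]=0;m[:,:300]=0;m[:,360:]=0
rc=np.argwhere(m);print(rc.min(0),rc.max(0),rc.mean(0));print(np.median(at_depth(d,rc,True),0))
E
```

```text
((0.5814532041549683, 0.2522014081478119), (0.010832419618964195, 0.20691624283790588), 34.85833740234375)
[[0.5178774  0.33400017]
 [0.6361403  0.16421139]
 [0.645029   0.17040265]
 [0.5267661  0.34019142]]
[0.58288422 0.25046961] -55.198023992547206
[(np.int64(221), np.int64(225)), (np.int64(221), np.int64(226)), (np.int64(221), np.int64(226)), (np.int64(221), np.int64(226)), (np.int64(221), np.int64(226)), (np.int64(221), np.int64(226))] [221 190] [226 315]
[119 323] [124 342] [121.5875 329.7125]
[0.65597264 0.17817902 0.18116622]
```

View pics/c_zoom.png

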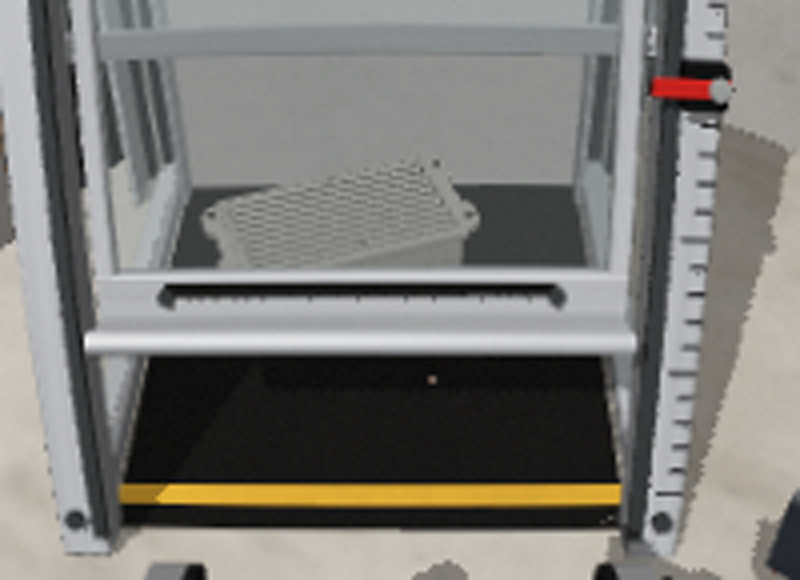

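```bash
sed -i 's/^YAW=.*/YAW=34.85/; s/^HO=.*/HO=np.array([0.561,0.238,0.0])/' h.py
cat >> h.py <<'E'
from scipy.optimize import brentq
S=np.array([.342,0,.940]);NN=np.array([-.940,0,.342])
def lip_lower_row(d,q,y=0,wrist=True):
    c=np.array([-0.021+.342*q,y,0.018+.94*q])+0.004*S
    a=np.linspace(0,2*np.pi,90)
    P=c+0.004*(np.cos(a)[:,None]*S+np.sin(a)[:,None]*NN)
    return proj(d,hw(P),wrist)
def lip_q(d,row,y=0,wrist=True): return brentq(lambda q:lip_lower_row(d,q,y,wrist)[:,0].max()-row,-.05,.3)
def mark_s(d,rc,nout=None,wrist=True):
    """s of pixel assumed at n-out distance nout in front of sash plane"""
    o,w,_=unproj(d,rc,wrist);Rz=R.from_euler('z',-YAW,degrees=True)
    o=Rz.apply(o-HO);w=Rz.apply(w)
    n0=NN@np.array([-0.021,0,0.018])-0.030   # sash plane
    t=(n0+nout-NN@o)/(w@NN);P=o+w*t[:,None];return P@S-S@np.array([-0.021,0,0.018]),P
E
python3 - <<'E'
from h import *
d=dict(np.load("c_wrist.npz"));f=d["frame"]
g=f[:,250].astype(int).sum(1)
print(g[165:200]);
for y,c in((0,250),):
    print([ (r,lip_q(d,r)) for r in(186.5,187.5,188.5)])
print(proj(d,hw([[-0.021+.342*.05,y,0.018+.94*.05] for y in(-.093,0,.093)]),True))
for n in(.01,.014,.018): print(n,mark_s(d,[[121.6,323.5],[119,330],[124.5,330]],n))
print("depth-based",wh([0.65597264,0.17817902,0.18116622]))
P=wh([0.65597264,0.17817902,0.18116622]);print("n",NN@P-(NN@np.array([-0.021,0,0.018])-.03),"q",S@P-S@np.array([-0.021,0,0.018]))
print("cam in hood",wh(d["cam_to_world"][:3,3]),R.from_euler('z',-YAW,degrees=True).apply(d["cam_to_world"][:3,2]))
E
```

```text
[363 382 485 603 613 408  59  59 122 393 543 555 550 527 495 483 484 519
 594 659 667 594 466 270  56  40  45  45  42  41  41  49  46  65  67]
[(186.5, 0.08741020516539903), (187.5, 0.08594863285323229), (188.5, 0.08448255511925971)]
[[210.56963949 316.10444725]
 [210.75329374 249.70282467]
 [210.45526075 184.76467109]]
0.01 (array([0.1717112 , 0.17551822, 0.16805352]), array([[ 0.05648153, -0.09831826,  0.1724814 ],
       [ 0.0577828 , -0.10688758,  0.17605798],
       [ 0.05523131, -0.10733132,  0.16904512]]))
0.014 (array([0.17254358, 0.17631066, 0.16892426]), array([[ 0.05300816, -0.09750923,  0.17463062],
       [ 0.05429578, -0.10598865,  0.17816968],
       [ 0.05177106, -0.10642773,  0.17123039]]))
0.018 (array([0.17337595, 0.17710309, 0.16979501]), array([[ 0.04953479, -0.09670019,  0.17677984],
       [ 0.05080876, -0.10508972,  0.18028138],
       [ 0.0483108 , -0.10552414,  0.17341565]]))
depth-based [ 0.04375588 -0.10336235  0.18116622]
n 0.024932320684189484 q 0.17552275752562466
cam in hood [-0.27459955 -0.02120138  0.37734458] [ 0.6916256   0.01806878 -0.72203016]
```

```bash
python3 - <<'E'
from h import *
from scipy.optimize import least_squares
J=[np.array([1.18201850,.24145,.003714,1.33518616,0,1.57080633]),np.array([1.181994,.2406,.0050236,1.335188,0,1.38587]),bot.get_obs()["joint_pos"]]
o=bot.get_obs();T=[np.array([.1893,.46212,.24139]),np.array([.1895,.4627,.2423]),o["eef_pos"]];Rr=R.from_quat(o["tool_rot"])
z=Rr.as_matrix()[:,2];j1=J[2][0]
# (T-L3 z) cross dir =0
n=np.array([-np.sin(j1),np.cos(j1),0]);L3=(T[2]@n)/(z@n);print("L3",L3)
w=T[2]-L3*z;print("wrist",np.hypot(*w[:2]),w[2]); w1=T[0]+[0,0,L3];print(np.hypot(*w1[:2]),w1[2])
phi=J[2][1]-J[2][2]+J[2][3];b=J[2][4]
m=Rt(np.degrees(j1),np.degrees(phi))*R.from_euler('x',-b) 
print(m.as_matrix().round(3),Rr.as_matrix().round(3),j1,phi)
E
```

```text
L3 0.29250000000000004
wrist 0.20626654937376052 0.3828940365700403
0.49938901109255496 0.53389
[[ 0.613 -0.639  0.464]
 [-0.119 -0.655 -0.746]
 [ 0.781  0.402 -0.478]] [[ 0.394  0.584  0.71 ]
 [ 0.271 -0.812  0.518]
 [ 0.878 -0.012 -0.478]] -0.19186896949949098 0.6743776718797209
```

```bash
cat >> h.py <<'E'
def go(N,tgt,yaw=None,p=15,via=None,state=None,mid=None):
    """linear; N rows; tgt in hood coords"""
    if state is None:
        o=bot.get_obs();p0=o["eef_pos"];R0=R.from_quat(o["tool_rot"])
    else: p0,R0=state
    Rg=Rt(YAW if yaw is None else yaw,p);dl=(R0.inv()*Rg).as_rotvec();t=hw(tgt)
    return rows(p0,R0,[(p0+(t-p0)*i/N,R0*R.from_rotvec(dl*i/N)) for i in range(1,N+1)])
def st():
    o=bot.get_obs();Rr=R.from_quat(o["tool_rot"]);z=Rr.as_matrix()[:,2]
    print("clk",o["clock"],"hood tcp",wh(o["eef_pos"]).round(4),"pitch",np.degrees(np.arcsin(-z[2])).round(1),"yaw",np.degrees(np.arctan2(z[1],z[0])).round(1),"F",R.from_euler('z',-YAW,degrees=True).apply(o["ft_force"]).round(1),"j",o["joint_pos"].round(2),"w",o["grip_width"].round(4))
E
python3 - <<'E'
from h import *
st();go(8,[-.06,0,.085],p=15)
E
```

```text
Traceback (most recent call last):
  File "h.py", line 68, in st
    print("clk",o["clock"],"hood tcp",wh(o["eef_pos"]).round(4),"pitch",np.degrees(np.arcsin(-z[2])).round(1),"yaw",np.degrees(np.arctan2(z[1],z[0])).round(1),"F",R.from_euler('z',-YAW,degrees=True).apply(o["ft_force"]).round(1),"j",o["joint_pos"].round(2),"w",o["grip_width"].round(4))
                                                                                                                                                                                                                                                                     ^^^^^^^^^^^^^^^^^^^^^
AttributeError: 'float' object has no attribute 'round'
```

```bash
sed -i 's/o\["grip_width"\].round(4)/round(o["grip_width"],4)/' h.py
python3 - <<'E'
from h import *
st();go(8,[-.06,0,.085],p=15)
E
```

```text
clk 3.825 hood tcp [-0.1958 -0.017   0.2431] pitch 28.5 yaw 36.1 F [ 0.3  0.1 -0.3] j [-0.19 -0.34 -1.09 -0.07  0.7   2.68] w 0.0513
n 8 [-9.3, -1.6, 24.4, -0.002, 0.03, -0.001, -9.9, -1.7, 24.1, -0.003, 0.029, 0, -10.7, -1.8, 23.8, -0.002, 0.03, -0.001, -11.4, -1.8, 23.5, -0.003, 0.029, -0.001, -12, -1.9, 23.1, -0.002, 0.03, 0, -12.8, -1.9, 22.7, -0.002, 0.029, -0.001, -13.4, -2, 22.4, -0.003, 0.03, -0.001, -14, -2.1, 21.9, -0.002, 0.03, 0]
end [0.51172976 0.20370266 0.08502614]
```

Emit:
play_rows --plan '[-9.3, -1.6, 24.4, -0.002, 0.03, -0.001, -9.9, -1.7, 24.1, -0.003, 0.029, 0, -10.7, -1.8, 23.8, -0.002, 0.03, -0.001, -11.4, -1.8, 23.5, -0.003, 0.029, -0.001, -12, -1.9, 23.1, -0.002, 0.03, 0, -12.8, -1.9, 22.7, -0.002, 0.029, -0.001, -13.4, -2, 22.4, -0.003, 0.03, -0.001, -14, -2.1, 21.9, -0.002, 0.03, 0]'

```text
clock: 4.82
eef_pos: [0.5575, 0.1894, 0.125]
tool_rot: [0.771, 0.254, 0.551, -0.193]
ft_force: [0.5, 0.2, -0.3]
grip_width: 0.0511
```

```bash
python3 - <<'E'
from h import *
st();go(3,[-.05,0,.081],p=15)
d=bot.camera("wrist");np.savez("d_wrist.npz",**d);cv2.imwrite("pics/d_wrist.png",cv2.resize(d["frame"],None,fx=1.5,fy=1.5,interpolation=cv2.INTER_CUBIC))
d=bot.camera("scene");np.savez("d_scene.npz",**d);cv2.imwrite("pics/d_scene.png",cv2.resize(d["frame"][30:230,120:320],None,fx=3,fy=3,interpolation=cv2.INTER_CUBIC))
E
```

```text
clk 4.825 hood tcp [-0.0306 -0.0379  0.125 ] pitch 18.6 yaw 37.5 F [ 0.5 -0.1 -0.3] j [ 0.06  0.61 -1.08 -1.3   0.56  2.95] w 0.0511
n 3 [-16, -12.6, -0.9, -0.015, 0.021, -0.001, -16, -12.7, -1.4, -0.014, 0.021, -0.002, -15.9, -12.6, -2, -0.015, 0.021, -0.001]
end [0.51993192 0.20940413 0.08100334]
```

View pics/d_wrist.png

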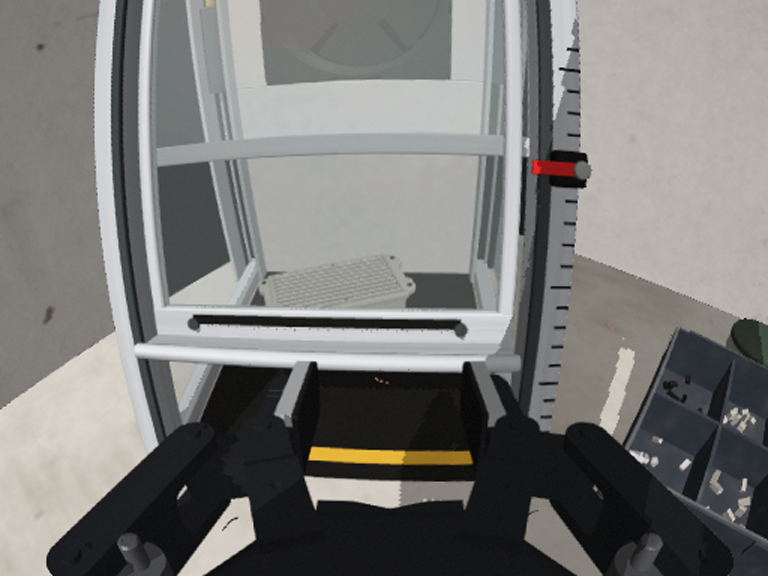

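View pics/d_scene.png

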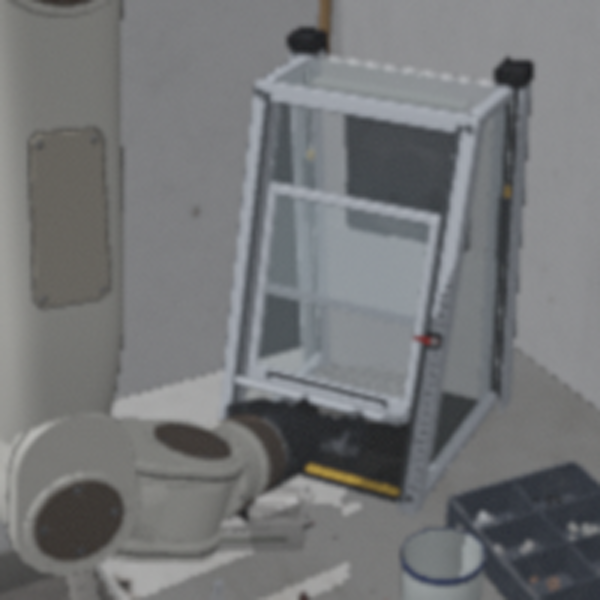

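Emit:
play_rows --plan '[-12, -9.5, -1, -0.011, 0.016, -0.001, -12, -9.5, -1.2, -0.011, 0.016, -0.001, -12, -9.5, -1.5, -0.011, 0.016, -0.001, -12, -9.5, -1.8, -0.011, 0.016, -0.001, 0, 0, 0, 0, 0, 0]'

```text
clock: 5.55
eef_pos: [0.5575, 0.2114, 0.0771]
tool_rot: [0.758, 0.243, 0.575, -0.188]
ft_force: [-0.1, -0.7, 0.2]
grip_width: 0.0511
```

```bash
python3 - <<'E'
from h import *
st();go(4,[.018,0,.081],p=15)
d=bot.camera("wrist");np.savez("e_wrist.npz",**d);cv2.imwrite("pics/e_wrist.png",cv2.resize(d["frame"],None,fx=1.5,fy=1.5,interpolation=cv2.INTER_CUBIC))
E
```

```text
clk 5.55 hood tcp [-0.0181 -0.0198  0.0771] pitch 15.6 yaw 35.8 F [-0.5 -0.5  0.2] j [ 0.14  0.9  -1.09 -1.68  0.47  3.01] w 0.0511
n 4 [3.3, -4.8, 8.5, -0.004, 0.002, 0, 3.4, -4.9, 8.5, -0.004, 0.003, -0.001, 3.3, -4.9, 8.5, -0.005, 0.002, 0, 3.3, -4.9, 8.5, -0.004, 0.003, -0.001]
end [0.57576929 0.24830728 0.08104875]
```

View pics/e_wrist.png

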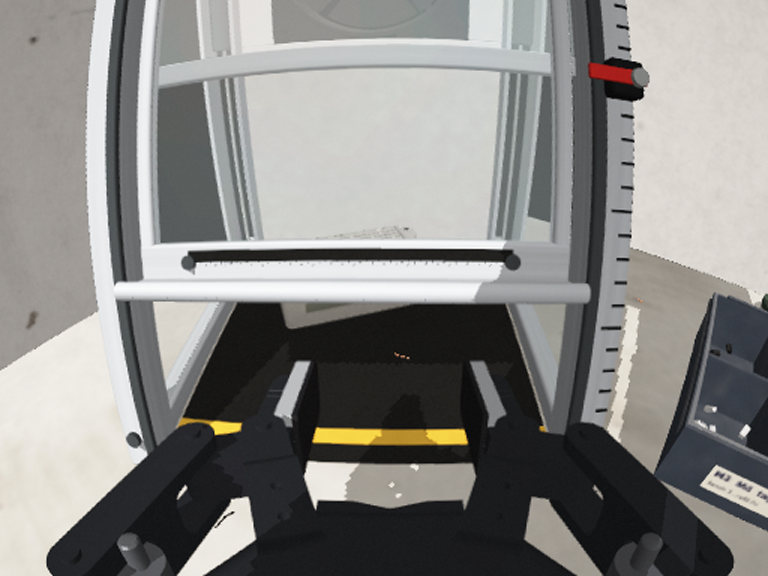

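Emit:
play_rows --plan '[2, -5, 8.5, -0.004, 0.002, 0, 3, -5, 8.5, -0.004, 0.003, -0.001, 3, -5, 8.5, -0.005, 0.002, 0, 4, -5, 8.5, -0.004, 0.003, -0.001, 0, 0, 0, 0, 0, 0]'

```text
clock: 6.22
eef_pos: [0.576, 0.2485, 0.0804]
tool_rot: [0.756, 0.237, 0.582, -0.182]
ft_force: [-0.5, -0.2, 0.5]
grip_width: 0.0512
```

```bash
python3 - <<'E'
from h import *
st()
d=bot.camera("wrist");np.savez("f_wrist.npz",**d);cv2.imwrite("pics/f_wrist.png",cv2.resize(d["frame"],None,fx=1.5,fy=1.5,interpolation=cv2.INTER_CUBIC))
E
```

```text
clk 6.225 hood tcp [0.0183 0.0001 0.0804] pitch 14.8 yaw 34.8 F [-0.5  0.1  0.5] j [ 0.25  0.88 -1.03 -1.64  0.35  3.05] w 0.0512
```

View pics/f_wrist.png

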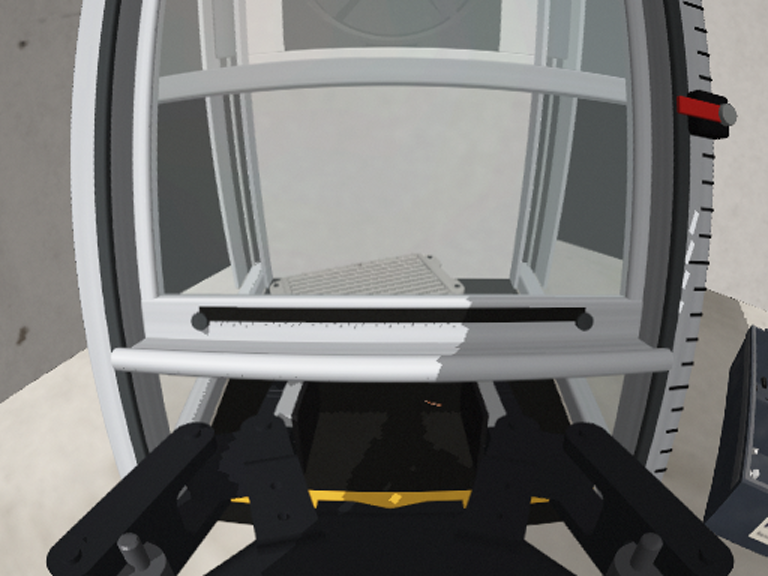

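```bash
python3 - <<'E'
from h import *
for n in("c","e","f"):
    d=dict(np.load(n+"_wrist.npz"));f=d["frame"];hsv=cv2.cvtColor(f,cv2.COLOR_BGR2HSV)
    c=255;g=f[:,c].astype(int).sum(1)
    r0=int(lip_lower_row(d,.086)[:,0].max());print(n,"pred",r0,g[r0-6:r0+7])
    m=cv2.inRange(hsv,(0,120,80),(8,255,255))|cv2.inRange(hsv,(172,120,80),(180,255,255));m[:,:300]=0
    k,l,s,ce=cv2.connectedComponentsWithStats(m);i=1+np.argmax(s[1:,4]);rc=np.argwhere(l==i);print(s[i],ce[i])
    c0=s[i,0]+2; cc=rc[rc[:,1]==c0][:,0].mean();
    P=at_depth(d,rc,True);Q=wh(np.median(P,0));z0=S@np.array([-0.021,0,0.018])
    print(" tip px",cc,c0,"q_mark n=.012,.02:",[mark_s(d,[[cc,c0]],x)[0] for x in(.012,.02)],"depth", S@Q-z0, NN@Q-NN@np.array([-0.021,0,0.018])+.03)
E
```

```text
c pred 187 [489 521 598 654 665 590 469 277  54  46  45  49  47]
[323 119  15   6  79] [329.55696203 121.60759494]
 tip px 121.5 325 q_mark n=.012,.02: [array([0.17232462]), array([0.1739852])] depth 0.17553252786069343 0.024864923948827278
e pred 200 [741 730 712 691 661 616 542 432 364 366 353 350 267]
[392  42  30  14 292] [406.26369863  48.33219178]
 tip px 46.5 394 q_mark n=.012,.02: [array([0.17975607]), array([0.17727444])] depth 0.17523141844855716 0.026969188819371537
f pred 252 [706 696 675 652 607 573 528 462 308  86  48  54  56]
[451  64  30  17 313] [465.16932907  71.87539936]
 tip px 69.0 453 q_mark n=.012,.02: [array([0.17946728]), array([0.17721593])] depth 0.1752082675911251 0.026995810417127106
```

Emit:
play_rows --plan '[3, 0, 0.3, 0, 0, 0, 3, 0, 0.3, 0, 0, 0, 5, 0, 0.4, 0, 0, 0, 6, 0, 0.5, 0, 0, 0, 6, 0, 0.5, 0, 0, 0, 6, 0, 0.5, 0, 0, 0, 6, 0, 0.5, 0, 0, 0, 6, 0, 0.5, 0, 0, 0, 6, 0, 0.5, 0, 0, 0, 6, 0, 0.5, 0, 0, 0, 6, 0, 0.5, 0, 0, 0, 6, 0, 0.5, 0, 0, 0, 5, 0, 0.4, 0, 0, 0, 4, 0, 0.3, 0, 0, 0, 0, 0, 0, 0, 0, 0]'

```text
clock: 8.15
eef_pos: [0.5966, 0.2617, 0.1509]
tool_rot: [0.756, 0.237, 0.582, -0.182]
ft_force: [1.1, 0.9, -2.7]
grip_width: 0.0511
```

```bash
cat >> h.py <<'E'
def measure(d,c=255,guess=.17):
    f=d["frame"];hsv=cv2.cvtColor(f,cv2.COLOR_BGR2HSV)
    g=f[:,c].astype(int).sum(1);r0=int(lip_lower_row(d,guess)[:,0].max());print("pred",r0,"col",c,list(g[max(0,r0-14):r0+15]))
    m=cv2.inRange(hsv,(0,120,80),(8,255,255))|cv2.inRange(hsv,(172,120,80),(180,255,255));m[:,:280]=0
    k,l,s,ce=cv2.connectedComponentsWithStats(m);i=1+np.argmax(s[1:,4]);rc=np.argwhere(l==i)
    c0=s[i,0]+2; cc=rc[rc[:,1]==c0][:,0].mean();print("tip",cc,c0,"n=.024,.0267,.03",[mark_s(d,[[cc,c0]],x)[0].round(4) for x in(.024,.0267,.03)])
E
python3 - <<'E'
from h import *
st()
d=bot.camera("wrist");np.savez("g_wrist.npz",**d);cv2.imwrite("pics/g_wrist.png",cv2.resize(d["frame"],None,fx=1.5,fy=1.5,interpolation=cv2.INTER_CUBIC))
measure(d,guess=.165)
d=dict(np.load("f_wrist.npz"));print(lip_q(d,254),lip_q(d,254.7))
E
```

```text
clk 8.15 hood tcp [ 0.0428 -0.0009  0.1509] pitch 14.8 yaw 34.7 F [ 1.4  0.1 -2.7] j [ 0.27  0.61 -0.99 -1.33  0.32  3.05] w 0.0511
pred 242 col 255 [np.int64(553), np.int64(552), np.int64(515), np.int64(462), np.int64(444), np.int64(448), np.int64(446), np.int64(428), np.int64(429), np.int64(442), np.int64(438), np.int64(391), np.int64(473), np.int64(535), np.int64(585), np.int64(603), np.int64(612), np.int64(625), np.int64(639), np.int64(648), np.int64(635), np.int64(625), np.int64(598), np.int64(567), np.int64(535), np.int64(497), np.int64(458), np.int64(410), np.int64(329)]
tip 214.5 444 n=.024,.0267,.03 [array([0.1747]), array([0.1755]), array([0.1765])]
0.08533376519687554 0.08499035543627578
```

View pics/g_wrist.png

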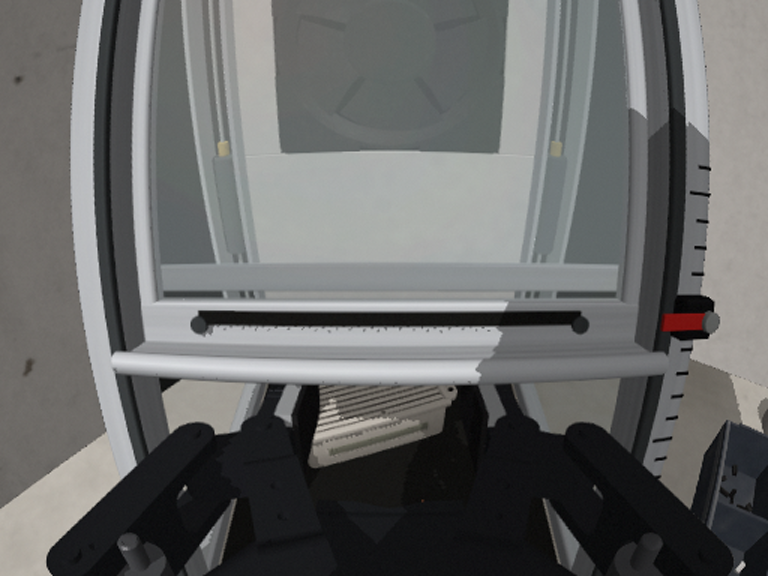

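```bash
python3 - <<'E'
from h import *
d=dict(np.load("g_wrist.npz"));f=d["frame"]
for c in(150,190,235,255,280): print(c,f[240:264,c].astype(int).sum(1))
print([lip_q(d,r) for r in(256,257)])
# lip ends: project ends
for q in(.155,.158):
  for y in(.093,-.093): print(q,y,lip_lower_row(d,q,y)[:,0].max(),lip_lower_row(d,q,y)[:,1].mean())
E
```

```text
150 [595 612 623 638 650 654 637 609 574 538 499 455 411 335 319 467 466 466
 464 466 467 469 465 464]
190 [533 586 604 614 630 641 655 643 625 595 559 531 493 444 387 280 183 269
 352 407 414 417 415 422]
235 [488 542 592 603 617 627 641 646 639 621 595 564 531 496 450 395 304 194
 266 336 298 189 299 335]
255 [473 535 585 603 612 625 639 648 635 625 598 567 535 497 458 410 329 291
 337 283 207 280 338 265]
280 [476 540 578 597 606 618 634 642 632 622 598 571 534 502 460 407 305 197
 270 337 286 181 287 336]
[0.15838711189805207, 0.15789013230338944]
0.155 0.093 254.6390966619425 79.82075598154931
0.155 -0.093 254.37479402867237 438.4611111995212
0.158 0.093 249.30299748899347 78.80070993258244
0.158 -0.093 249.04451675618049 439.47396643134545
```

Emit:
play_rows --plan '[3, 0, 0.3, 0, 0, 0, 4, 0, 0.3, 0, 0, 0, 4, 0, 0.3, 0, 0, 0, 3, 0, 0.3, 0, 0, 0, 0, 0, 0, 0, 0, 0]'

```text
clock: 8.82
eef_pos: [0.6005, 0.2645, 0.1639]
tool_rot: [0.756, 0.237, 0.582, -0.182]
ft_force: [-0.3, 0.1, -3.3]
grip_width: 0.0511
```

```bash
python3 - <<'E'
from h import *
st()
d=bot.camera("wrist");np.savez("i_wrist.npz",**d);f=d["frame"]
cv2.imwrite("pics/i_wrist.png",cv2.resize(f[150:330,60:500],None,fx=1.8,fy=1.8*1.5,interpolation=cv2.INTER_CUBIC))
for c in(190,235,280,400,420): print(c,f[240:264,c].astype(int).sum(1))
measure(d,guess=.172);print([lip_q(d,r) for r in(256,256.5,257)])
E
```

```text
clk 8.825 hood tcp [ 0.0476 -0.0009  0.1639] pitch 14.8 yaw 34.7 F [-0.2  0.3 -3.3] j [ 0.27  0.57 -0.97 -1.27  0.32  3.05] w 0.0511
190 [526 574 598 614 625 633 651 641 626 591 563 526 488 445 390 307 210 201
 333 402 415 410 408 410]
235 [474 536 578 599 608 621 636 644 633 617 589 557 525 486 420 362 315 221
 222 305 331 207 266 326]
280 [468 527 573 591 605 612 626 638 623 616 597 563 534 496 457 411 316 220
 273 336 250 210 303 339]
400 [351 352 354 353 350 345 342 333 319 309 300 277 237 313 310 313 314 314
 321 321 321 323 317 315]
420 [352 355 355 350 342 334 325 320 309 296 268 211 186 186 182 184 184 177
 181 177 184 184 177 176]
pred 256 col 255 [np.int64(571), np.int64(595), np.int64(604), np.int64(613), np.int64(634), np.int64(644), np.int64(631), np.int64(623), np.int64(599), np.int64(569), np.int64(535), np.int64(497), np.int64(461), np.int64(412), np.int64(331), np.int64(289), np.int64(330), np.int64(284), np.int64(207), np.int64(279), np.int64(336), np.int64(251), np.int64(208), np.int64(307), np.int64(338), np.int64(225), np.int64(195), np.int64(325), np.int64(323)]
tip 236.0 445 n=.024,.0267,.03 [array([0.1763]), array([0.1774]), array([0.1787])]
[0.17224863359275208, 0.17200034863543626, 0.17175168506054017]
```

View pics/i_wrist.png

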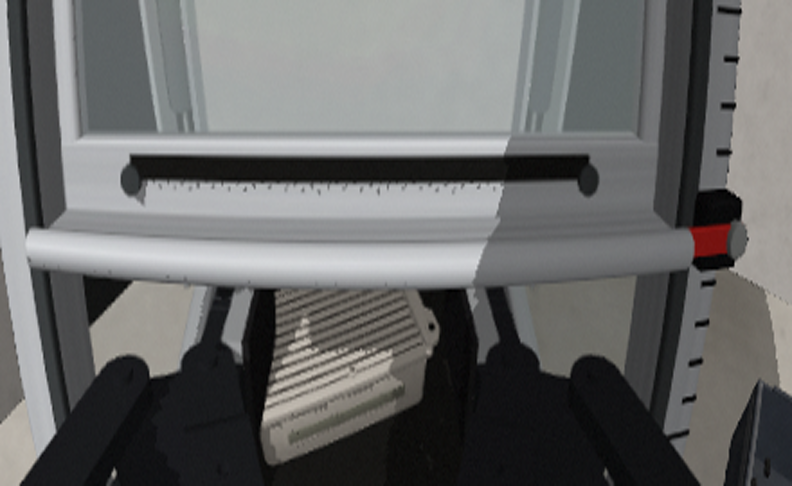

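```bash
python3 - <<'E'
from h import *
for n in("f","g","i"):
    d=dict(np.load(n+"_wrist.npz"));f=d["frame"];hsv=cv2.cvtColor(f,cv2.COLOR_BGR2HSV)
    m=cv2.inRange(hsv,(0,120,60),(8,255,255))|cv2.inRange(hsv,(172,120,60),(180,255,255));m[:,:280]=0
    k,l,s,ce=cv2.connectedComponentsWithStats(m);i=1+np.argmax(s[1:,4]);rc=np.argwhere(l==i)
    for c in range(s[i,0],s[i,0]+s[i,2],5):
        q=rc[rc[:,1]==c][:,0];print(n,c,q.min(),q.max(), "q bot/mid/top",[mark_s(d,[[r,c+.0]],.0267)[0][0].round(4) for r in(q.max()+.5,(q.max()+q.min())/2,q.min()-.5)], mark_s(d,[[q.mean(),c]],.0267)[1].round(3)[0])
    P=wh(at_depth(d,rc,True));z0=np.array([-0.021,0,0.018]);print("  n",np.percentile((P-z0)@NN+.03,[10,50,90]),"s",np.percentile((P-z0)@S,[5,50,95]))
    print("  campos",wh(d["cam_to_world"][:3,3]))
    d["frame"]
    # lip depth
    lp=[]
E
```

```text
f 451 64 73 q bot/mid/top [np.float64(0.1728), np.float64(0.1754), np.float64(0.178)] [ 0.042 -0.093  0.182]
f 456 64 75 q bot/mid/top [np.float64(0.1723), np.float64(0.1754), np.float64(0.1786)] [ 0.042 -0.097  0.182]
f 461 66 76 q bot/mid/top [np.float64(0.1723), np.float64(0.1752), np.float64(0.1782)] [ 0.042 -0.1    0.181]
f 466 67 77 q bot/mid/top [np.float64(0.1724), np.float64(0.1753), np.float64(0.1783)] [ 0.042 -0.103  0.182]
f 471 68 79 q bot/mid/top [np.float64(0.1719), np.float64(0.1751), np.float64(0.1784)] [ 0.042 -0.107  0.181]
f 476 69 80 q bot/mid/top [np.float64(0.172), np.float64(0.1753), np.float64(0.1786)] [ 0.042 -0.111  0.182]
  n [0.02589241 0.02698588 0.02789075] s [0.17239739 0.175157   0.17799968]
  campos [-0.08915734  0.00094974  0.19139674]
g 441 214 220 q bot/mid/top [np.float64(0.1723), np.float64(0.1742), np.float64(0.1761)] [ 0.042 -0.094  0.181]
g 446 209 220 q bot/mid/top [np.float64(0.1722), np.float64(0.1755), np.float64(0.1787)] [ 0.042 -0.097  0.182]
g 451 209 220 q bot/mid/top [np.float64(0.1721), np.float64(0.1754), np.float64(0.1787)] [ 0.04
[... 482 characters left out ...]
e-01]
i 443 234 235 q bot/mid/top [np.float64(0.1778), np.float64(0.1783), np.float64(0.1789)] [ 0.043 -0.097  0.184]
i 448 234 244 q bot/mid/top [np.float64(0.1723), np.float64(0.1755), np.float64(0.1787)] [ 0.042 -0.101  0.182]
i 453 234 244 q bot/mid/top [np.float64(0.1721), np.float64(0.1753), np.float64(0.1785)] [ 0.042 -0.105  0.182]
i 458 233 243 q bot/mid/top [np.float64(0.1724), np.float64(0.1757), np.float64(0.1789)] [ 0.042 -0.109  0.182]
i 463 233 243 q bot/mid/top [np.float64(0.1721), np.float64(0.1754), np.float64(0.1787)] [ 0.042 -0.112  0.182]
  n [0.02617635 0.02707147 0.02787019] s [0.17265606 0.17608645 0.17848693]
  campos [-5.99403766e-02  9.80820299e-05  2.74807644e-01]
```

```bash
python3 - <<'E'
from h import *
from scipy.optimize import brentq
for n,cols in(("f",(200,240,280)),("i",(150,190,235,280,400,420))):
  d=dict(np.load(n+"_wrist.npz"));f=d["frame"]
  for c in cols:
    q0=.085 if n=="f" else .172
    y=brentq(lambda y:lip_lower_row(d,q0,y)[:,1].mean()-c,-.12,.12)
    r=int(lip_lower_row(d,q0,y)[:,0].max());print(n,c,y.__round__(3),"pred",lip_lower_row(d,q0,y)[:,0].max().round(1),"rows from",r-4,f[r-4:r+6,c].astype(int).sum(1),lip_q(d,r+.5,y).__round__(4))
  # depth at the nose's outermost visible line
  z0=np.array([-0.021,0,0.018]);rr=np.arange(225,262)
  P=wh(at_depth(d,np.c_[rr,0*rr+190],True));
  print(np.c_[rr,((P-z0)@S).round(4),((P-z0)@NN).round(4)][10:35].tolist())
E
```

```text
f 200 0.028 pred 253.9 rows from 249 [612 570 520 472 350 320 362 465 439 414] 0.0852
f 240 0.01 pred 254.6 rows from 250 [604 567 520 451 288  77  52  54  50  50] 0.085
f 280 -0.008 pred 254.6 rows from 250 [612 573 529 466 296  83  54  54  51  53] 0.085
[[235.0, 0.0909, -0.0078], [236.0, 0.0936, 0.0007], [237.0, 0.0937, 0.0022], [238.0, 0.0934, 0.0027], [239.0, 0.0934, 0.0039], [240.0, 0.093, 0.0039], [241.0, 0.092, 0.0028], [242.0, 0.0926, 0.0053], [243.0, 0.0917, 0.0044], [244.0, 0.0916, 0.0053], [245.0, 0.091, 0.0048], [246.0, 0.0907, 0.0055], [247.0, 0.0901, 0.0051], [248.0, 0.0897, 0.0053], [249.0, 0.0896, 0.0061], [250.0, 0.089, 0.0059], [251.0, 0.0882, 0.005], [252.0, 0.0879, 0.0055], [253.0, 0.0871, 0.0047], [254.0, 0.0797, -0.0107], [255.0, 0.0795, -0.0099], [256.0, 0.0827, -0.0016], [257.0, 0.0832, 0.0005], [258.0, 0.083, 0.0012], [259.0, 0.0828, 0.002]]
i 150 0.052 pred 253.9 rows from 249 [536 501 451 411 336 272 459 458 459 461] 0.1722
i 190 0.032 pred 255.5 rows from 251 [526 488 445 390 307 210 201 333 402 415] 0.172
i 235 0.011 pred 256.4 rows from 252 [525 486 420 
[... 219 characters left out ...]
081 pred 250.4 rows from 246 [325 320 309 296 268 211 186 186 182 184] 0.1719
[[235.0, 0.178, -0.0107], [236.0, 0.1777, -0.01], [237.0, 0.1776, -0.0088], [238.0, 0.1807, 0.0006], [239.0, 0.1807, 0.0019], [240.0, 0.1806, 0.003], [241.0, 0.1806, 0.0041], [242.0, 0.1802, 0.0042], [243.0, 0.1804, 0.0059], [244.0, 0.1792, 0.0043], [245.0, 0.1789, 0.0047], [246.0, 0.1786, 0.005], [247.0, 0.1783, 0.0054], [248.0, 0.1776, 0.0051], [249.0, 0.1771, 0.0049], [250.0, 0.1769, 0.0057], [251.0, 0.1771, 0.0071], [252.0, 0.1758, 0.0053], [253.0, 0.1756, 0.006], [254.0, 0.1752, 0.0061], [255.0, 0.1739, 0.0044], [256.0, 0.1715, 0.0001], [257.0, 0.1718, 0.0019], [258.0, 0.1714, 0.0022], [259.0, 0.1712, 0.0027]]
```

Emit:
play_rows --plan '[1.5, 0, 0.1, 0, 0, 0, 1.7, 0, 0.2, 0, 0, 0, 0, 0, 0, 0, 0, 0]'

```text
clock: 9.25
eef_pos: [0.6012, 0.2649, 0.1661]
tool_rot: [0.757, 0.236, 0.582, -0.182]
ft_force: [-0.1, -0.0, -4.3]
grip_width: 0.0513
```

```bash
cat >> h.py <<'E'
def fine(d,q0,cols=(150,190,280,400,420)):
    f=d["frame"];hsv=cv2.cvtColor(f,cv2.COLOR_BGR2HSV)
    for c in cols:
        y=brentq(lambda y:lip_lower_row(d,q0,y)[:,1].mean()-c,-.12,.12)
        r=int(lip_lower_row(d,q0,y)[:,0].max());print(c,round(y,3),"rows from",r-5,f[r-5:r+6,c].astype(int).sum(1),[round(lip_q(d,r+k,y),4) for k in(-1,0,1)])
    m=cv2.inRange(hsv,(0,120,60),(8,255,255))|cv2.inRange(hsv,(172,120,60),(180,255,255));m[:,:280]=0
    k,l,s,ce=cv2.connectedComponentsWithStats(m);i=1+np.argmax(s[1:,4]);rc=np.argwhere(l==i)
    for c in range(s[i,0],s[i,0]+s[i,2],5):
        q=rc[rc[:,1]==c][:,0];print("mark",c,q.min(),q.max(),[mark_s(d,[[r,c+.0]],.0267)[0][0].round(4) for r in(q.max()+.5,(q.max()+q.min())/2,q.min()-.5)])
E
python3 - <<'E'
from h import *
st()
d=bot.camera("wrist");np.savez("k_wrist.npz",**d);f=d["frame"]
cv2.imwrite("pics/k_wrist.png",cv2.resize(f[200:290,360:500],None,fx=5.5,fy=5.5,interpolation=cv2.INTER_CUBIC))
fine(d,.1752)
z0=np.array([-0.021,0,0.018]);P=wh(at_depth(d,np.argwhere(np.ones((384,512))),True)).reshape(384,512,3)
for c in(150,190,280,400): print(c,"top s max",np.nanmax(np.where((((P-z0)@NN)[:,c]>0.0)&(((P-z0)@NN)[:,c]<.006)&(((P-z0)@S)[:,c]<.19),((P-z0)@S)[:,c],0)))
E
```

```text
clk 9.25 hood tcp [ 0.0484 -0.0009  0.1661] pitch 14.9 yaw 34.7 F [-0.1  0.  -4.3] j [ 0.27  0.56 -0.97 -1.25  0.32  3.05] w 0.0513
150 0.051 rows from 247 [607 573 542 505 463 417 361 305 457 455 460] [0.1759, 0.1753, 0.1748]
190 0.032 rows from 248 [628 596 567 534 497 442 381 328 218 200 324] [0.1761, 0.1756, 0.1751]
280 -0.009 rows from 249 [618 602 566 542 499 461 418 341 306 248 238] [0.176, 0.1755, 0.175]
400 -0.069 rows from 245 [346 341 337 322 309 304 284 244 312 305 312] [0.1758, 0.1753, 0.1748]
420 -0.08 rows from 243 [345 344 338 325 313 305 295 269 219 185 186] [0.1762, 0.1756, 0.1751]
mark 442 249 249 [np.float64(0.172), np.float64(0.1723), np.float64(0.1726)]
mark 447 238 248 [np.float64(0.1723), np.float64(0.1755), np.float64(0.1788)]
mark 452 238 248 [np.float64(0.172), np.float64(0.1753), np.float64(0.1785)]
mark 457 237 247 [np.float64(0.1723), np.float64(0.1756), np.float64(0.1789)]
mark 462 237 247 [np.float64(0.172), np.float64(0.1754), np.float64(0.1787)]
150 top s max 0.18271453073620592
190 top s max 0.1831429390567294
280 top s max 0.18280837966102342
400 top s max 0.18249159698017403
```

View pics/k_wrist.png

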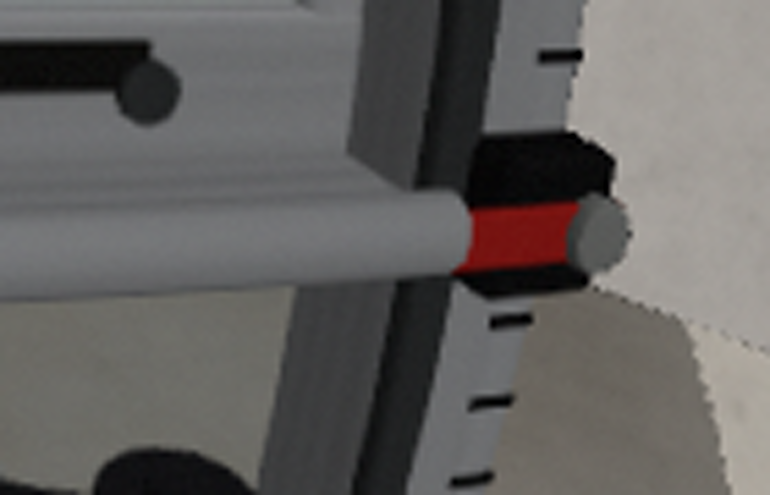

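Emit:
play_rows --plan '[0.4, 0, 0, 0, 0, 0, 0, 0, 0, 0, 0, 0, 0, 0, 0, 0, 0, 0]'

```text
clock: 9.68
eef_pos: [0.6013, 0.265, 0.1663]
tool_rot: [0.757, 0.236, 0.582, -0.182]
ft_force: [-0.2, -0.6, -3.7]
grip_width: 0.0513
```

```bash
python3 - <<'E'
from h import *
st()
d=bot.camera("wrist");np.savez("l_wrist.npz",**d)
fine(d,.1752)
E
```

```text
clk 9.675 hood tcp [ 0.0485 -0.0008  0.1663] pitch 14.9 yaw 34.7 F [-0.5 -0.4 -3.7] j [ 0.28  0.56 -0.97 -1.25  0.32  3.05] w 0.0513
150 0.051 rows from 247 [610 576 547 508 465 421 366 310 463 458 460] [0.1761, 0.1756, 0.1751]
190 0.032 rows from 249 [594 566 533 497 453 405 331 222 201 324 401] [0.1759, 0.1754, 0.1749]
280 -0.009 rows from 250 [600 567 537 505 463 415 343 316 265 210 293] [0.1758, 0.1753, 0.1748]
400 -0.069 rows from 245 [347 338 333 320 312 304 281 244 305 312 313] [0.1761, 0.1755, 0.175]
420 -0.08 rows from 244 [343 335 327 313 305 297 270 217 190 184 185] [0.1759, 0.1753, 0.1748]
mark 442 249 249 [np.float64(0.1722), np.float64(0.1725), np.float64(0.1728)]
mark 447 238 249 [np.float64(0.1719), np.float64(0.1755), np.float64(0.179)]
mark 452 238 248 [np.float64(0.1722), np.float64(0.1755), np.float64(0.1788)]
mark 457 238 248 [np.float64(0.172), np.float64(0.1753), np.float64(0.1786)]
mark 462 237 247 [np.float64(0.1723), np.float64(0.1756), np.float64(0.1789)]
```

Emit:
play_rows --plan '[0.6, 0, 0, 0, 0, 0, 0, 0, 0, 0, 0, 0]'

```text
clock: 9.98
eef_pos: [0.6015, 0.2651, 0.1671]
tool_rot: [0.757, 0.236, 0.582, -0.182]
ft_force: [0.5, 0.9, -5.1]
grip_width: 0.0512
```

```bash
python3 - <<'E'
from h import *
st()
from scipy.optimize import least_squares
# kinematics refit
J=[[.24145,.003714],[-.344,-1.087],[.61,-1.08],[.90,-1.09],[.88,-1.03],[.56,-.97]]
E
```

```text
clk 9.975 hood tcp [ 0.0487 -0.0009  0.1671] pitch 14.9 yaw 34.7 F [ 0.9  0.4 -5.1] j [ 0.28  0.55 -0.97 -1.25  0.32  3.05] w 0.0512
```

```bash
python3 - <<'E'
from h import *
from scipy.optimize import least_squares
S_=[((.1893,.46212,.24139),None,.24145,.003714),
(hw([-.1958,-.017,.2431]),(28.5,36.1),-.34,-1.087),(hw([-.0306,-.0379,.125]),(18.6,37.5),.61,-1.08),(hw([-.0181,-.0198,.0771]),(15.6,35.8),.90,-1.09),
(hw([.0183,.0001,.0804]),(14.8,34.8),.88,-1.03),(hw([.0428,-.0009,.1509]),(14.8,34.7),.61,-.99),(hw([.0487,-.0009,.1671]),(14.9,34.7),.55,-.97)]
W=[]
for t,o,a,b in S_:
    z=np.array([0,0,-1.]) if o is None else Rt(o[1],o[0]).as_matrix()[:,2]
    w=np.array(t)-.2925*z;W.append((np.hypot(*w[:2]),w[2],a,b))
W=np.array(W);print(W.round(3))
def f(x):
    r0,h,L1,L2,e=x;a=W[:,2];c=a-W[:,3]
    return np.r_[r0+L1*np.sin(a)+L2*np.cos(c)+e*np.sin(c)-W[:,0],h+L1*np.cos(a)-L2*np.sin(c)+e*np.cos(c)-W[:,1]]
s=least_squares(f,[.0,.2,.38,.32,0]);print(s.x,np.abs(s.fun).max(),s.fun.round(4))
E
```

```text
[[ 0.499  0.534  0.241  0.004]
 [ 0.206  0.383 -0.34  -1.087]
 [ 0.338  0.218  0.61  -1.08 ]
 [ 0.332  0.156  0.9   -1.09 ]
 [ 0.355  0.155  0.88  -1.03 ]
 [ 0.378  0.226  0.61  -0.99 ]
 [ 0.384  0.242  0.55  -0.97 ]]
[0.11383945 0.1783073  0.40885511 0.29067721 0.02840105] 0.01284232102931726 [ 0.0014  0.004   0.0034  0.0095  0.0044 -0.0099 -0.0128  0.0006  0.0044
  0.0031 -0.0004  0.0001 -0.0036 -0.0043]
```

```bash
python3 - <<'E'
from h import *
d=dict(np.load("i_wrist.npz"))
# crop px -> full: col 60+x/1.8,row 150+y/2.7
for x,y in((270,465),(425,405),(262,420)):
    print(wh(at_z(d,[[150+y/2.7,60+x/1.8]],0.0 if y!=420 else .03,True))[0])
print(wh([.467,.1905,0]))
E
```

```text
[0.1169101 0.0528629 0.       ]
[ 0.14822169 -0.04221429  0.        ]
[0.11770072 0.05383613 0.03      ]
[-0.1042841  0.0147335  0.       ]
```

Emit:
play_rows --plan '[-3, 0, 0, 0, 0, 0, -6, 0, 0, 0, 0, 0, -6, 0, 0, 0, 0, 0, 0, 0, 0, 0, 0, 0]'

```text
clock: 10.48
eef_pos: [0.5981, 0.2628, 0.1517]
tool_rot: [0.757, 0.236, 0.581, -0.182]
ft_force: [0.3, -0.2, 0.7]
grip_width: 0.0515
```

```bash
python3 - <<'E'
from h import *
st()
d=bot.camera("wrist");np.savez("m_wrist.npz",**d)
fine(d,.1752)
cv2.imwrite("pics/m_wrist.png",cv2.resize(d["frame"],None,fx=1.5,fy=1.5,interpolation=cv2.INTER_CUBIC))
s=go(3,[.0,0,.150],p=15)
s=go(12,[-.195,.012,.10],p=72,state=s)
E
```

```text
clk 10.475 hood tcp [ 0.0446 -0.0009  0.1517] pitch 15.0 yaw 34.7 F [ 0.1 -0.4  0.7] j [ 0.27  0.61 -0.98 -1.31  0.32  3.05] w 0.0515
150 0.049 rows from 218 [526 492 445 393 315 157  64  65  55  50  61] [0.176, 0.1755, 0.175]
190 0.03 rows from 219 [517 479 438 379 305 331 403 397 399 401 402] [0.1758, 0.1754, 0.1749]
280 -0.009 rows from 219 [540 511 471 418 342 303 364 391 396 391 395] [0.176, 0.1755, 0.1751]
400 -0.066 rows from 217 [341 328 322 304 273 294 334 330 325 326 320] [0.1759, 0.1754, 0.1749]
420 -0.077 rows from 216 [345 335 321 312 284 242 204 192 200 202 204] [0.176, 0.1755, 0.175]
mark 442 221 223 [np.float64(0.1725), np.float64(0.1733), np.float64(0.1741)]
mark 447 221 223 [np.float64(0.1724), np.float64(0.1732), np.float64(0.174)]
mark 452 215 223 [np.float64(0.1722), np.float64(0.1747), np.float64(0.1772)]
mark 457 212 223 [np.float64(0.1721), np.float64(0.1754), np.float64(0.1787)]
mark 462 212 222 [np.float64(0.1725), np.float64(0.1756), np.float64(0.1786)]
mark 467 212 222 [np.float64(0.1723), np.float64(0.1755), np.float64(0.1785)]
n 3 [-4.5, -0.3, -14.2, 0.001, 0, 0, -4.5, -0.2, -14.3, 0.001, -0.001, 0, -4.5, -0.3, -14.2, 0.001, 0, -0.001]
end [0.56098717 0.23799542 0.14997008]
n 12 [-8.2, -1, -14.6, 0, -0.083, 0, -9.4, -1, -13.9, 0, -0.083, 0, -10.6, -1, -13.1, 0, -0.083, 0, -11.5, -1, -12.1, 0, -0.083, 0, -12.6, -1, -11.1, 0, -0.083, 0, -13.4, -1, -10.1, 0, -0.082, 0, -14.2, -1.1, -8.9, 0, -0.083, 0, -14.9, -1, -7.7, 0, -0.083, 0, -15.5, -1, -6.5, 0, -0.083, 0, -15.9, -1, -5.2, 0, -0.083, 0, -16.4, -1, -3.8, 0, -0.083, 0, -16.6, -1, -2.4, 0, -0.083, 0]
end [0.39408794 0.13640786 0.0999812 ]
```

View pics/m_wrist.png

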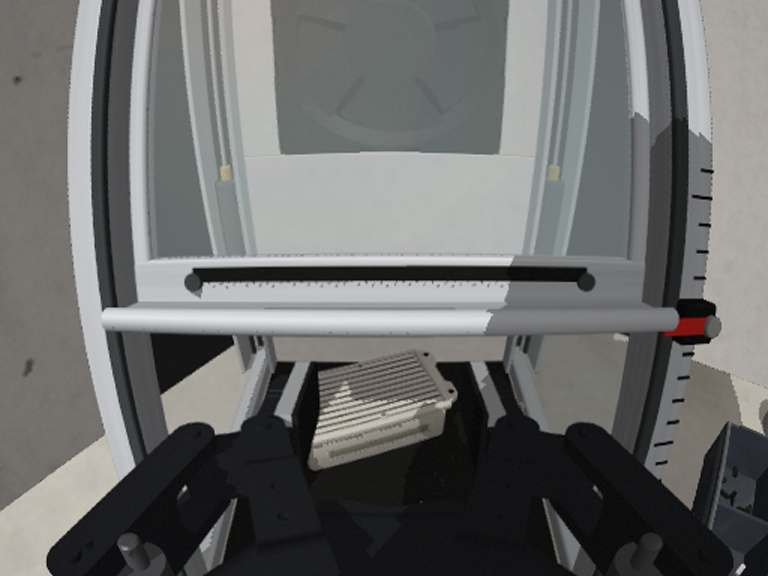

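Emit:
play_rows --plan '[-4.5, -0.3, -14.2, 0, 0, 0, -4.5, -0.2, -14.3, 0, 0, 0, -4.5, -0.3, -14.2, 0, 0, 0, -8.2, -1, -14.6, 0, -0.083, 0, -9.4, -1, -13.9, 0, -0.083, 0, -10.6, -1, -13.1, 0, -0.083, 0, -11.5, -1, -12.1, 0, -0.083, 0, -12.6, -1, -11.1, 0, -0.083, 0, -13.4, -1, -10.1, 0, -0.082, 0, -14.2, -1.1, -8.9, 0, -0.083, 0, -14.9, -1, -7.7, 0, -0.083, 0, -15.5, -1, -6.5, 0, -0.083, 0, -15.9, -1, -5.2, 0, -0.083, 0, -16.4, -1, -3.8, 0, -0.083, 0, -16.6, -1, -2.4, 0, -0.083, 0, 0, 0, 0, 0, 0, 0]'

```text
clock: 12.52
eef_pos: [0.3979, 0.1378, 0.101]
tool_rot: [0.943, 0.295, 0.15, -0.047]
ft_force: [0.4, -0.2, -0.8]
grip_width: 0.0513
```

```bash
python3 - <<'E'
from h import *
st()
d=bot.camera("wrist");np.savez("n_wrist.npz",**d)
cv2.imwrite("pics/n_wrist.png",cv2.resize(d["frame"],None,fx=1.5,fy=1.5,interpolation=cv2.INTER_CUBIC))
for r in bot.outline_of("driver","wrist")[:2]:
    m=r["mask"];P=at_depth(d,np.argwhere(m),True);P=P[(P[:,2]>.025)&(P[:,2]<.06)]
    H=wh(P);print(r["p"],r["point"],len(P),np.percentile(P[:,2],[50,95]),cv2.minAreaRect(H[:,:2].astype(np.float32)))
E
```

```text
clk 12.525 hood tcp [-0.1911  0.011   0.101 ] pitch 72.0 yaw 34.8 F [ 0.3 -0.4 -0.8] j [ 0.26  0.02 -0.72  0.53  0.11  2.81] w 0.0513
0.6 [120.5, 249.6] 12768 [0.03960092 0.04104579] ((-0.10127502679824829, 0.01748180016875267), (0.06483437120914459, 0.12234566360712051), 25.87838363647461)
```

View pics/n_wrist.png

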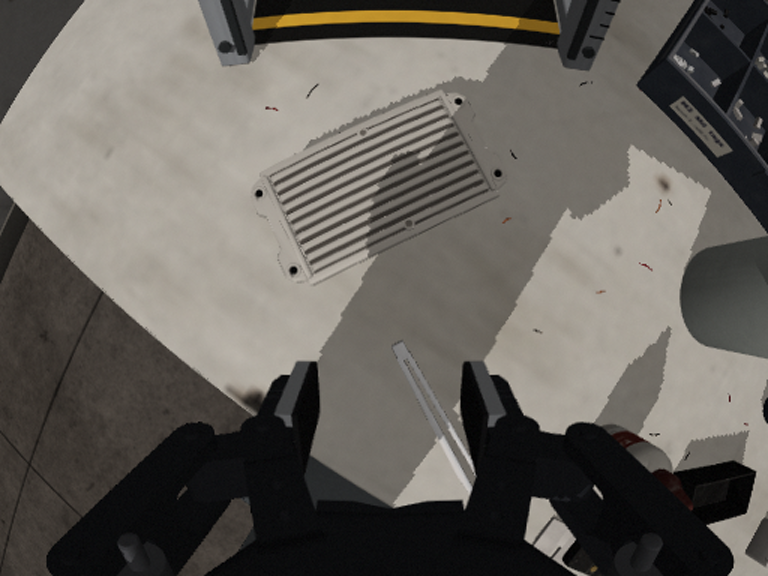

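```bash
python3 - <<'E'
from h import *
d=dict(np.load("n_wrist.npz"))
for x,y in((395,342),(405,342),(435,430),(475,490),(310,285),(500,195),(445,92),(262,180)):
    print((x,y),wh(at_z(d,[[y/1.5,x/1.5]],0.0 if y>=342 else .039,True))[0].round(3),wh(at_depth(d,[[y/1.5,x/1.5]],True))[0].round(3))
d=bot.camera("top");f=d["frame"];cv2.imwrite("pics/n_top.png",cv2.resize(f[190:280,170:330],None,fx=5,fy=5,interpolation=cv2.INTER_CUBIC))
E
```

```text
(395, 342) [-0.184  0.008  0.   ] [-0.184  0.008  0.   ]
(405, 342) [-0.184  0.003  0.   ] [-0.184  0.003  0.001]
(435, 430) [-0.236 -0.015  0.   ] [-0.233 -0.014  0.009]
(475, 490) [-0.277 -0.041  0.   ] [-0.196 -0.006  0.169]
(310, 285) [-0.152  0.05   0.039] [-0.152  0.057  0.002]
(500, 195) [-0.108 -0.043  0.039] [-0.099 -0.053  0.002]
(445, 92) [-0.053 -0.017  0.039] [-0.033 -0.022 -0.   ]
(262, 180) [-0.099  0.076  0.039] [-0.1    0.075  0.039]
```

View pics/n_top.png

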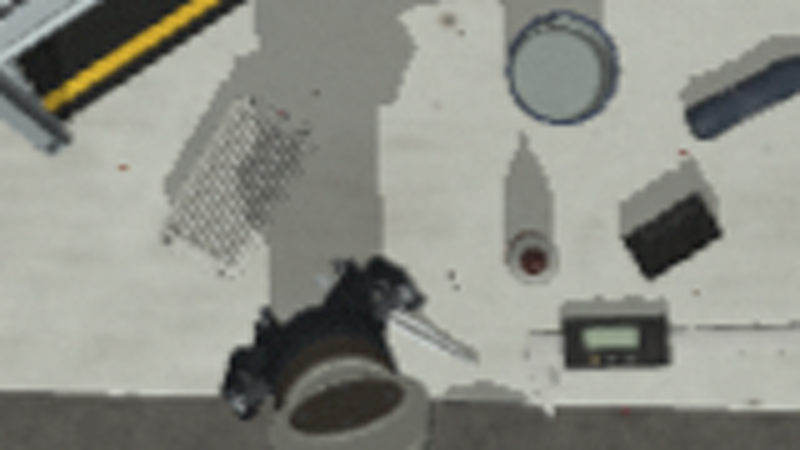

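Emit:
play_rows --plan '[-6.2, 0, 19, 0, 0, 0, -6.2, 0, 19, 0, 0, 0, -6.2, 0, 19, 0, 0, 0, -4.3, 0, 13.4, 0, 0, 0, 0, 0, 0, 0, 0, 0]'

```text
clock: 13.3
eef_pos: [0.3962, 0.1372, 0.0257]
tool_rot: [0.943, 0.295, 0.148, -0.047]
ft_force: [-0.4, -0.5, 0.1]
grip_width: 0.0515
```

```bash
python3 - <<'E'
from h import *
st()
d=bot.camera("wrist");np.savez("o_wrist.npz",**d)
cv2.imwrite("pics/o_wrist.png",cv2.resize(d["frame"],None,fx=1.5,fy=1.5,interpolation=cv2.INTER_CUBIC))
E
```

```text
clk 13.3 hood tcp [-0.1928  0.0115  0.0257] pitch 72.1 yaw 35.0 F [-0.6 -0.2  0.1] j [ 0.26  0.18 -0.82  0.28  0.11  2.81] w 0.0515
```

View pics/o_wrist.png

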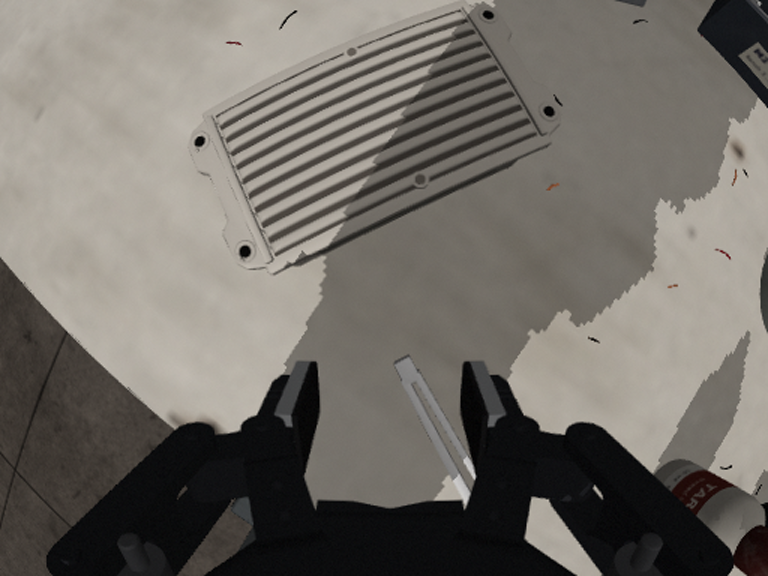

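Emit:
play_rows --plan '[5.5, 0, 1.8, 0, 0, 0, 5.5, 0, 1.8, 0, 0, 0, 5, 0, 1.6, 0, 0, 0, 4.5, 0, 1.5, 0, 0, 0, 4.5, 0, 1.5, 0, 0, 0, 4.5, 0, 1.5, 0, 0, 0, 4.5, 0, 1.5, 0, 0, 0, 4.5, 0, 1.5, 0, 0, 0, 4.5, 0, 1.5, 0, 0, 0, 4.5, 0, 1.5, 0, 0, 0, 4.5, 0, 1.5, 0, 0, 0, 4.5, 0, 1.5, 0, 0, 0, 0, 0, 0, 0, 0, 0]'

```text
clock: 14.98
eef_pos: [0.4474, 0.1719, 0.0269]
tool_rot: [0.942, 0.295, 0.15, -0.047]
ft_force: [-0.6, 0.8, -0.9]
grip_width: 0.0513
```

```bash
cat >> h.py <<'E'
def drv(d,cam="wrist"):
    for r in bot.outline_of("driver",cam)[:3]:
        m=r["mask"];P=at_depth(d,np.argwhere(m),cam=="wrist");P=P[(P[:,2]>.03)&(P[:,2]<.05)]
        if len(P)<50: continue
        H=wh(P);print("driver",r["p"],r["point"],len(P),cv2.minAreaRect(H[:,:2].astype(np.float32)))
E
python3 - <<'E'
from h import *
st()
d=bot.camera("wrist");np.savez("p_wrist.npz",**d);drv(d)
cv2.imwrite("pics/p_wrist.png",cv2.resize(d["frame"],None,fx=1.5,fy=1.5,interpolation=cv2.INTER_CUBIC))
E
```

```text
clk 14.975 hood tcp [-0.131   0.0107  0.0269] pitch 71.9 yaw 34.7 F [-0.1  1.  -0.9] j [ 0.31  0.26 -0.69  0.31  0.09  2.86] w 0.0513
driver 0.62 [167.6, 255.5] 29855 ((-0.08235481381416321, 0.013568755239248276), (0.06455377489328384, 0.12222003191709518), 11.547492027282715)
```

View pics/p_wrist.png

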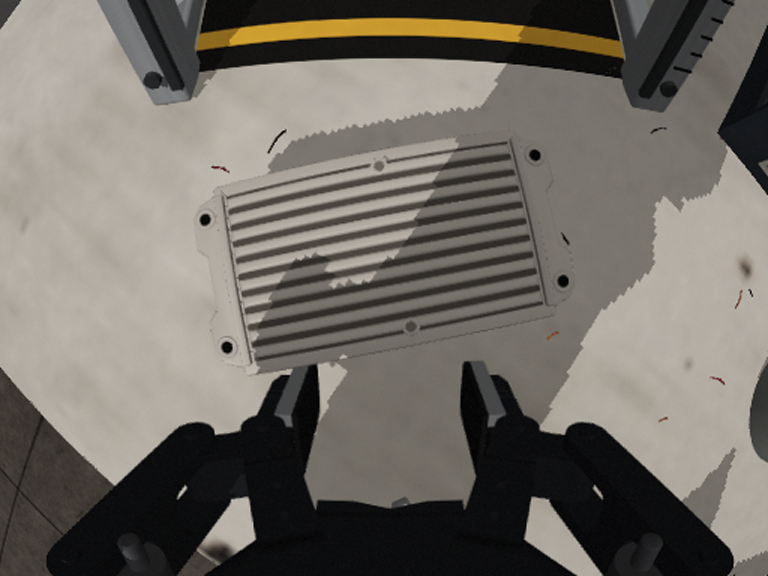

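Emit:
play_rows --plan '[4.7, 0, 1.5, 0, 0, 0, 4.7, 0, 1.5, 0, 0, 0, 4.7, 0, 1.5, 0, 0, 0, 4.7, 0, 1.5, 0, 0, 0, 4.7, 0, 1.5, 0, 0, 0, 4.7, 0, 1.5, 0, 0, 0, 4.7, 0, 1.5, 0, 0, 0, 4.7, 0, 1.5, 0, 0, 0, 4.7, 0, 1.5, 0, 0, 0, 0, 0, 0, 0, 0, 0]'

```text
clock: 16.32
eef_pos: [0.4839, 0.1974, 0.0271]
tool_rot: [0.942, 0.295, 0.15, -0.047]
ft_force: [-0.1, -0.8, -1.1]
grip_width: 0.0512
```

```bash

python3 - <<'E'
from h import *
st()
d=bot.camera("wrist");np.savez("q_wrist.npz",**d);drv(d)
cv2.imwrite("pics/q_wrist.png",cv2.resize(d["frame"],None,fx=1.5,fy=1.5,interpolation=cv2.INTER_CUBIC))
go(14,[-.02,.01,.0255],p=45)
E
```

```text
clk 16.325 hood tcp [-0.0865  0.0108  0.0271] pitch 71.9 yaw 34.8 F [-0.5 -0.6 -1.1] j [ 0.34  0.33 -0.59  0.35  0.08  2.89] w 0.0512
driver 0.69 [180.5, 264.9] 30474 ((-0.044117607176303864, 0.008015353232622147), (0.12223164737224579, 0.06501365453004837), 89.35735321044922)
n 14 [4.5, 0, 1.6, 0, 0.034, 0, 4.4, 0.1, 1.7, 0, 0.033, 0, 4.4, 0, 1.9, 0, 0.034, 0, 4.3, 0.1, 2.1, 0, 0.033, 0, 4.2, 0, 2.2, 0, 0.034, 0, 4.1, 0.1, 2.3, 0, 0.033, 0, 4.1, 0, 2.5, 0, 0.034, 0, 4, 0.1, 2.6, 0.001, 0.033, -0.001, 3.9, 0, 2.7, 0, 0.034, 0, 3.8, 0.1, 2.8, 0, 0.033, 0, 3.7, 0.1, 3, 0, 0.034, 0, 3.6, 0, 3.1, 0, 0.033, 0, 3.5, 0.1, 3.3, 0, 0.034, 0, 3.4, 0, 3.3, 0, 0.034, 0]
end [0.53886953 0.2348015  0.02551118]
```

View pics/q_wrist.png

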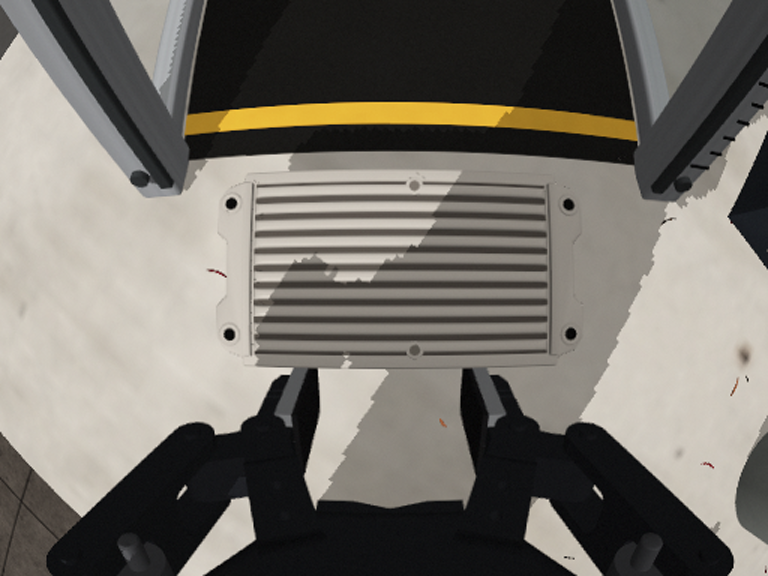

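Emit:
play_rows --plan '[4.5, 0, 1.6, 0, 0.034, 0, 4.4, 0, 1.7, 0, 0.033, 0, 4.4, 0, 1.9, 0, 0.034, 0, 4.3, 0, 2.1, 0, 0.033, 0, 4.2, 0, 2.2, 0, 0.034, 0, 4.1, 0, 2.3, 0, 0.033, 0, 4.1, 0, 2.5, 0, 0.034, 0, 4, 0, 2.6, 0, 0.033, 0, 3.9, 0, 2.7, 0, 0.034, 0, 3.8, 0, 2.8, 0, 0.033, 0, 3.7, 0, 3, 0, 0.034, 0, 3.6, 0, 3.1, 0, 0.033, 0, 3.5, 0, 3.3, 0, 0.034, 0, 3.4, 0, 3.3, 0, 0.034, 0, 0, 0, 0, 0, 0, 0]'

```text
clock: 18.3
eef_pos: [0.5367, 0.2344, 0.0238]
tool_rot: [0.882, 0.276, 0.363, -0.114]
ft_force: [-1.8, -1.4, -1.7]
grip_width: 0.0514
```

```bash

python3 - <<'E'
from h import *
st()
d=bot.camera("wrist");np.savez("r_wrist.npz",**d);drv(d)
cv2.imwrite("pics/r_wrist.png",cv2.resize(d["frame"],None,fx=1.5,fy=1.5,interpolation=cv2.INTER_CUBIC))
go(9,[.02,.01,.0255],p=45)
E
```

```text
clk 18.3 hood tcp [-0.022   0.011   0.0238] pitch 45.2 yaw 34.8 F [-2.3 -0.1 -1.7] j [ 0.31  0.46 -0.88 -0.52  0.21  2.93] w 0.0514
driver 0.66 [193.3, 262.7] 22037 ((0.01987878605723381, 0.007286094129085541), (0.12211696803569794, 0.06490260362625122), 89.93826293945312)
n 9 [3.4, 0.1, 3.2, 0, 0, 0, 3.3, 0.1, 3.1, 0, 0.001, 0, 3.3, 0.1, 3.2, 0, 0, 0, 3.4, 0.1, 3.2, 0, 0, -0.001, 3.3, 0.1, 3.2, 0, 0.001, 0, 3.4, 0.1, 3.1, 0, 0, 0, 3.3, 0, 3.2, 0.001, 0, 0, 3.4, 0.1, 3.2, 0, 0.001, 0, 3.3, 0.1, 3.2, 0, 0, 0]
end [0.57168393 0.25767608 0.02546597]
```

View pics/r_wrist.png

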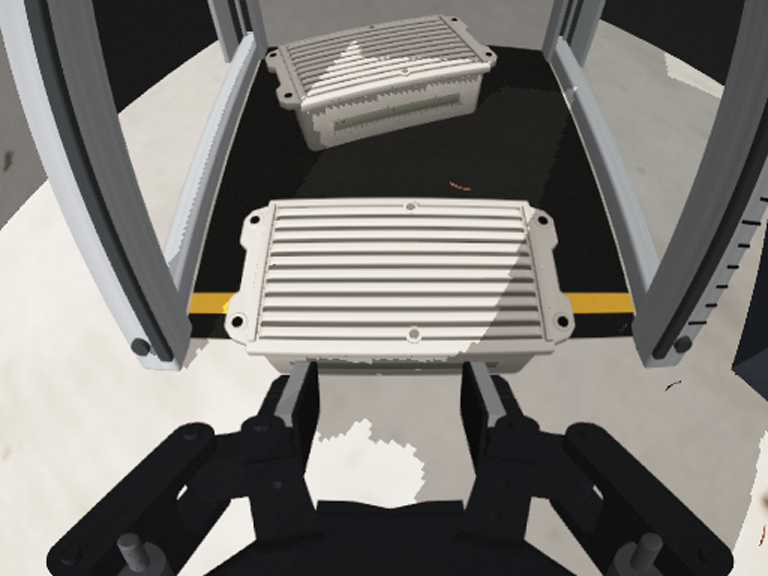

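Emit:
play_rows --plan '[3.3, 0, 3.1, 0, 0, 0, 3.3, 0, 3.1, 0, 0, 0, 3.3, 0, 3.1, 0, 0, 0, 3.3, 0, 3.1, 0, 0, 0, 3.3, 0, 3.1, 0, 0, 0, 3.3, 0, 3.1, 0, 0, 0, 3.3, 0, 3.1, 0, 0, 0, 3.3, 0, 3.1, 0, 0, 0, 3.3, 0, 3.1, 0, 0, 0, 3.3, 0, 3.1, 0, 0, 0, 0, 0, 0, 0, 0, 0]'

```text
clock: 19.77
eef_pos: [0.5754, 0.261, 0.0265]
tool_rot: [0.882, 0.276, 0.365, -0.114]
ft_force: [-0.6, -1.5, -2.0]
grip_width: 0.051
```

```bash

python3 - <<'E'
from h import *
st()
d=bot.camera("wrist");np.savez("s_wrist.npz",**d);drv(d)
cv2.imwrite("pics/s_wrist.png",cv2.resize(d["frame"],None,fx=1.5,fy=1.5,interpolation=cv2.INTER_CUBIC))
E
```

```text
clk 19.775 hood tcp [0.0249 0.0107 0.0265] pitch 45.0 yaw 34.8 F [-1.4 -0.8 -2. ] j [ 0.34  0.49 -0.77 -0.45  0.19  2.95] w 0.051
driver 0.72 [195.0, 262.6] 21475 ((0.06431019306182861, 0.007806170731782913), (0.07128208875656128, 0.12233907729387283), 0.006391413509845734)
```

View pics/s_wrist.png

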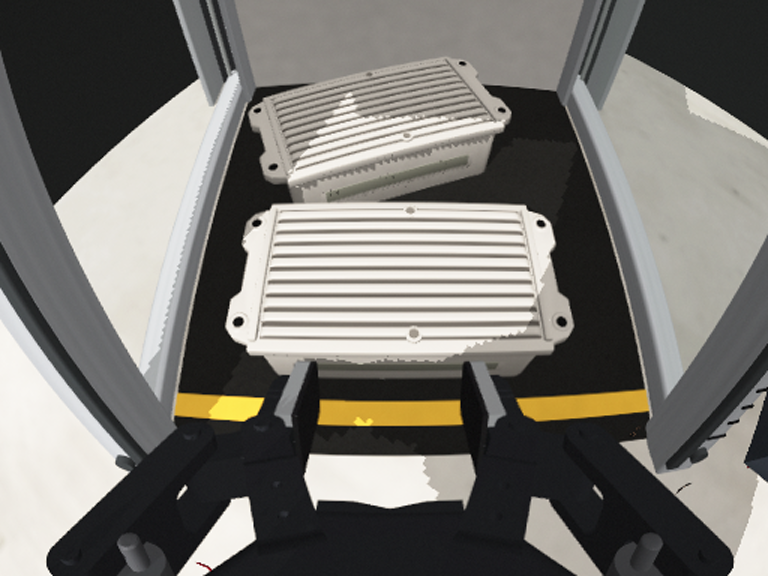

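```bash

python3 - <<'E'
from h import *
d=dict(np.load("s_wrist.npz"))
f=lambda x,y,z:wh(at_z(d,[[y/1.5,x/1.5]],z,True))[0].round(4)
print("line rear",f(600,392,0),f(220,394,0),"front",f(600,415,0))
print("near face bottom",f(400,378,0),f(530,375,0),"top near edge",f(400,350,.039),"top far edge",f(400,204,.039),f(290,204,.039))
print("cured near corner top",f(290,183,.039),"bottom",f(300,203,0.0))
P=wh(at_depth(d,np.argwhere(np.ones((384,512))),True)).reshape(384,512,3)
top=(P[...,2]>.036)&(P[...,2]<.046)
for y0 in(-.03,0,.03,.05,.06):
    m=top&(abs(P[...,1]-y0)<.002)&(P[...,0]>.02);h=np.sort(P[...,0][m]);g=np.diff(h);i=np.argmax(g) if len(g) else 0
    print(y0,h[0].round(4) if len(h) else None,"gap",h[i:i+2].round(4),h[-1].round(4))
E
```

```text
line rear [ 0.0294 -0.0804  0.    ] [0.0299 0.0831 0.    ] front [ 0.0191 -0.0788  0.    ]
near face bottom [0.0387 0.007  0.    ] [ 0.0388 -0.0483  0.    ] top near edge [0.0369 0.0078 0.039 ] top far edge [0.0971 0.0071 0.039 ] [0.0979 0.051  0.039 ]
cured near corner top [0.1092 0.0524 0.039 ] bottom [0.1297 0.057  0.    ]
-0.03 0.0348 gap [0.0995 0.1413] 0.2327
0 0.0348 gap [0.1996 0.2301] 0.2331
0.03 0.0348 gap [0.188 0.23 ] 0.2328
0.05 0.0201 gap [0.1803 0.2307] 0.2335
0.06 0.0351 gap [0.1766 0.2303] 0.2335
```

Emit:
play_rows --plan '[1.1, 0, 1, 0, 0, 0, 1.1, 0, 1, 0, 0, 0, 0, 0, 0, 0, 0, 0]'

```text
clock: 20.25
eef_pos: [0.5773, 0.2624, 0.0264]
tool_rot: [0.882, 0.276, 0.365, -0.114]
ft_force: [-0.5, -0.9, -1.6]
grip_width: 0.0513
```

```bash

python3 - <<'E'
from h import *
st()
s=go(8,[-.05,.0107,.05],p=45)
s=go(6,[-.15,.0,.16],p=50,state=s)
E
```

```text
clk 20.25 hood tcp [0.0273 0.0107 0.0264] pitch 45.1 yaw 34.8 F [-0.9 -0.4 -1.6] j [ 0.34  0.49 -0.76 -0.45  0.19  2.95] w 0.0513
n 8 [-4.8, 0, -8.9, 0, 0, 0, -4.7, 0, -8.9, 0, 0, 0, -4.8, 0, -8.9, 0, 0, 0, -4.8, 0.1, -9, 0, 0.001, -0.001, -4.7, 0, -8.9, 0.001, 0, 0, -4.8, 0, -8.9, 0, 0, 0, -4.7, 0, -8.9, 0, 0, 0, -4.8, 0, -8.9, 0, 0, 0]
end [0.51387556 0.21818977 0.04996762]
n 6 [1.2, 1.8, -24.8, 0, -0.015, 0, 0.8, 1.8, -24.7, 0, -0.014, 0, 0.4, 1.7, -24.8, 0, -0.015, 0, 0.1, 1.8, -24.8, 0, -0.014, 0, -0.2, 1.8, -24.8, 0, -0.015, 0, -0.7, 1.8, -24.7, 0, -0.014, 0]
end [0.43792488 0.15225536 0.15995491]
```

Emit:
play_rows --plan '[-3.5, 0, -3.5, 0, 0, 0, -4.8, 0, -8.9, 0, 0, 0, -4.8, 0, -8.9, 0, 0, 0, -4.8, 0, -8.9, 0, 0, 0, -4.8, 0, -8.9, 0, 0, 0, -4.8, 0, -8.9, 0, 0, 0, -4.8, 0, -8.9, 0, 0, 0, -4.8, 0, -8.9, 0, 0, 0, 1.2, 1.8, -24.8, 0, -0.015, 0, 0.8, 1.8, -24.7, 0, -0.014, 0, 0.4, 1.7, -24.8, 0, -0.015, 0, 0.1, 1.8, -24.8, 0, -0.014, 0, -0.2, 1.8, -24.8, 0, -0.015, 0, -0.7, 1.8, -24.7, 0, -0.014, 0, 0, 0, 0, 0, 0, 0]'

```text
clock: 22.12
eef_pos: [0.442, 0.1547, 0.1588]
tool_rot: [0.896, 0.28, 0.328, -0.102]
ft_force: [0.6, 0.6, -0.4]
grip_width: 0.0509
```

```bash

python3 - <<'E'
from h import *
st()
d=bot.camera("wrist");np.savez("t_wrist.npz",**d);drv(d)
cv2.imwrite("pics/t_wrist.png",cv2.resize(d["frame"],None,fx=1.5,fy=1.5,interpolation=cv2.INTER_CUBIC))
fine(d,.1752,cols=(220,255,280))
d=bot.camera("scene");cv2.imwrite("pics/t_scene.png",d["frame"])
E
```

```text
clk 22.125 hood tcp [-0.1452 -0.0003  0.1588] pitch 49.9 yaw 34.6 F [ 0.8  0.1 -0.4] j [ 0.16 -0.11 -0.89  0.14  0.28  2.79] w 0.0509
driver 0.75 [107.1, 253.0] 3978 ((0.06760728359222412, 0.007714651525020599), (0.12219946831464767, 0.0647135078907013), 89.8529052734375)
driver 0.26 [377.0, 385.0] 122 ((-0.23962008953094482, -0.11848259717226028), (0.0030601071193814278, 0.016967644914984703), 25.34247398376465)
220 0.03 rows from 4 [520 430 359 282 191 222 242 249 249 247 241] [0.1764, 0.1755, 0.1747]
255 0.003 rows from 3 [522 439 369 296 201 217 238 240 237 242 240] [0.1764, 0.1755, 0.1747]
280 -0.016 rows from 3 [544 472 391 324 231 187 241 243 246 238 242] [0.1766, 0.1758, 0.1749]
mark 374 17 19 [np.float64(0.1724), np.float64(0.1737), np.float64(0.175)]
mark 379 13 20 [np.float64(0.1722), np.float64(0.1757), np.float64(0.1793)]
mark 384 14 21 [np.float64(0.172), np.float64(0.1756), np.float64(0.1792)]
mark 389 16 22 [np.float64(0.1718), np.float64(0.175), np.float64(0.1781)]
mark 394 16 22 [np.float64(0.1726), np.float64(0.1758), np.float64(0.179)]
```

View pics/t_wrist.png

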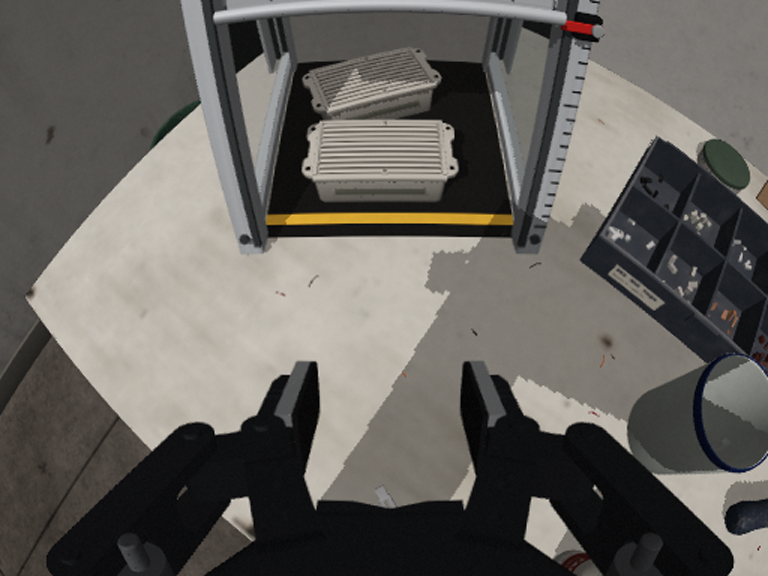

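View pics/t_scene.png

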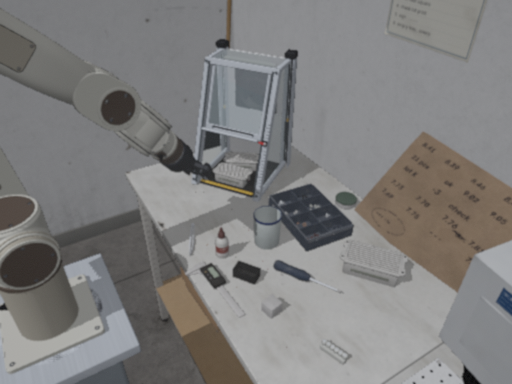

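```bash
python3 -c "
from workcell import bot
print(bot.job_done())"
```

```text
the job is handed in; nothing more can be done
None
```

I raised the window to the red pointer, pushed the driver into the hood behind the yellow line, and handed the job in at about 22 s of the 51 s allowed. Nothing was gripped or lifted, and the arm was clear of everything at the end.

- **Window:** I pushed it up from about 85 mm and let go. In the last picture the lip sits at 175.5–176 mm and the pointer at 175.5 mm, so they agree to within about half a millimetre.
- **Driver:** it was turned about 26° and squared itself against the two fingertips, ending within about 0.2° of straight. Its near face is 35.5–37 mm behind the hood's front edge, depending on how I measure it. That is about 5–7 mm behind the line's rear edge, which I measured at about 29.5 mm (30 mm given).
- **Cured driver:** I kept a gap of roughly 8–12 mm to it. Readings of its nearest corner disagreed, between 109 and 130 mm, because the top and bottom edges were partly hidden. No contact showed in the pictures.
- **Other things:** the cup, glue bottle, potting tub and pointer look unmoved in the last pictures. The highest wrist force I read was about 5 N.

Some early moves fell short because joint 3 reached its range limit. I corrected them before touching anything.

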